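Straighten and restock the bakery display tray

TASK

Pull the display case's tray out to its stop, stand every fallen drink carton upright again (cap up) in the tray's wide lane with its neighbours, and take the wire basket off its hook and set it upright on the floor of the tray's narrow bay. Then push the tray fully home, gently, so that all the cartons still stand and the basket stays in its bay. Leave the other things on the counter alone.

Things in the scene. Friction and masses are not known exactly. Their poses are not given: they have to be found in the camera images.
- tray (a joint): how far the tray is pulled out of the display case, m: 0 fully home, 0.170 at its stop. It slides on runners with about 2.5 N of friction and stays where it is left
- tray_handle (a point): middle of the round bar handle (12 mm thick, 160 mm long, lying level along y) on the tray's front; it stands 50 mm out from the front face and is free from above. Moves with the tray. Its frame is the tray's: x points into the case, y to the left along the handle, z up; the tray pulls out along -x of this frame
- case: fixed display case, 630 mm wide (y), 240 deep (x), dark sides, open front, clear roof with its underside 175 mm and top 186 mm above the counter. Origin: middle of its front foot, at counter height; x points to its back. The tray's front face is at x = 0 when home, -0.17 m at the stop; roof and sides begin at x = 90 mm
- tray_lane (a point): middle of the floor of the tray's wide right-hand lane, 30 mm above the counter; axes as tray_handle, moves with the tray. The lane is 455 mm along y, 184 mm along x, with rims 14 mm (sides), 15 mm (divider, 5 mm thick), 20 mm (back) and 34 mm (front) above its floor. The cartons belong here; at the start they lie or stand in a row along y, about 105 mm apart
- tray_bay (a point): middle of the floor of the tray's narrow left-hand bay, 30 mm above the counter; same axes, moves with the tray. The bay is 130 mm along y and 184 mm along x; the basket belongs here
- hook_tip (a point): tip of the upturned hook on a fixed stand left of the tray, 225 mm above the counter. The hook (8 mm round rod) points along -x of this frame, away from its post, which is 100 mm behind the tip and 202 mm high; the tip rises 35 mm above the seat in which the basket hangs, 15 to 25 mm behind the tip
- basket: small empty wire basket, 90 (x) x 110 (y) x 45 mm high, about 0.18 kg, with a rigid bail handle along its y axis: uprights at y = +-53 mm and a straight round bar, 8 mm thick, 120 mm above the underside. Origin at the centre of its underside, z up. At the start it hangs by the middle of the bar in the hook
- basket_bail (a point): middle of the basket's bail bar (120 mm above the basket's underside); y runs along the bar. At the start the hook's rod passes right under this point, so the bar is free to grip only to either side of it
- carton1: drink carton: plain paper-coloured block 46 x 46 x 96 mm with a brown band and a small round white screw cap (22 mm across, 10 mm high) in the middle of its top; about 0.2 kg. Origin at the middle of the block (48 mm above its foot), z runs from foot to cap. It lies on its side in the tray's lane at the start. May be absent.
- carton2: drink carton: plain paper-coloured block 46 x 46 x 96 mm with a brown band and a small round white screw cap (22 mm across, 10 mm high) in the middle of its top; about 0.2 kg. Origin at the middle of the block (48 mm above its foot), z runs from foot to cap. It lies on its side in the tray's lane at the start. May be absent.
- carton3: drink carton: plain paper-coloured block 46 x 46 x 96 mm with a brown band and a small round white screw cap (22 mm across, 10 mm high) in the middle of its top; about 0.2 kg. Origin at the middle of the block (48 mm above its foot), z runs from foot to cap. It lies on its side in the tray's lane at the start. May be absent.
- carton4: drink carton: plain paper-coloured block 46 x 46 x 96 mm with a brown band and a small round white screw cap (22 mm across, 10 mm high) in the middle of its top; about 0.2 kg. Origin at the middle of the block (48 mm above its foot), z runs from foot to cap. It stands upright in the lane at the start, as a neighbour among the fallen ones.
- jam_jar: bystander: glass jam jar, 64 mm across, 85 mm high. Origin at the centre of its underside. Loose; leave it alone
- honey_jar: bystander: glass honey jar, 60 mm across, 100 mm high. Origin at the centre of its underside. Loose; leave it alone
- cup: bystander: white coffee mug, 76 mm across, 80 mm high. Origin at the centre of its underside. Loose; leave it alone
- sugar_bowl: bystander: white sugar bowl, 90 mm across, 45 mm high. Origin at the centre of its underside. Loose; leave it alone
- syrup: bystander: syrup bottle, 60 mm across, 170 mm high. Origin at the centre of its underside. Loose; leave it alone
- tin: bystander: plain steel tin, 72 mm across, 70 mm high. Origin at the centre of its underside. Loose; leave it alone

How it is judged:
By the outcome, as a careful person would: the job done as asked, in the order asked, and still so for the second after the job is handed in, with the robot touching nothing.
Of carton1, carton2, carton3 only 2 to 3 are there at a start; the rules pass over those that are not, and their reading is None.
At some moment in a run one of carton1, carton2, carton3 may be knocked a few centimetres aside while the robot is not near it.
Once in a run the grip may slacken for a moment while it holds something.
It also fails if it takes over 210 s, if anything falls off the work surface, if the arm or the gripper's body presses on something with over 40 N, if the wrist force passes 120 N, or if a joint passes its speed limit or range.

ROBOT

A 7-joint arm with a two-finger parallel gripper is mounted at the origin on the work surface. World frame = base frame: x ahead of the robot, y to its left, z up, the work surface at z = 0. Lengths are in m, angles in rad, forces in N, time in s.
With the tool pointing down it reaches from about 0.425 to 0.875 m from the base axis. Payload 9.9 kg.
Tool frame: the origin (TCP) lies at the very end of the fingers, on their centre line; the grasp point (between the pads) lies 19 mm behind it; z points along the fingers, y is the line along which they close (so a half turn about z gives the same grasp; the last joint's range is limited). The gripper opens to 85 mm and grips with 20 to 120 N. Pads are 22 mm wide; open, the fingers measure 114 mm over their backs; the gripper's body (76 mm by 85 mm) begins 54 mm behind the grasp point. The pads swing forward as they close: fully open they stand 13 mm farther back than shut.
Start: joints at [-1.368, 0.576, 0.025, 1.437, -0.015, 1.129, -0.057], TCP at [0.191, 0.647, 0.231] pointing down, gripper open.
Joint ranges: [-2.76, 2.76], [-0.34, 2.15], [-1.52, 1.57], [0.19, 2.46], [-1.09, 4.23], [0.17, 1.99], [-2.82, 2.82]. Speed limits (rad/s): [2.22, 2.22, 3.01, 3.01, 3.14, 3.14, 3.14].

INTERFACE

Orientations are given as a unit quaternion [x, y, z, w].
In Python, from workcell import observe, camera, get_calibration, job_done gives the robot as it stands.
- The arm moves only by the shell command python3 -m inch 'ROWS'. ROWS is JSON, a list of rows, each a list of 7 numbers: the shift along the tool's x, y, z as a fraction of full scale, then the turn, a rotation vector about the tool's x, y, z as a fraction of full scale, then the opening, from 0 (shut) to 1 (fully open). A call has 1 to 12 rows; each row is the pose to reach, as a shift and turn from the pose commanded when the call began, along the tool's axes at that moment; what a row does not reach only later rows make up. Full scale, the value 1, is 0.25 m for a shift and 30 degrees for a turn. A row lasts 1/8 s, in which the tool goes at most 62.5 mm and 10.7 degrees, less where a joint would pass 70% of its speed; a pose out of reach is approached as far as the arm can. A call with a number of a shift or a turn outside -1 to 1 is refused whole. A call with a gripper value outside its range is refused whole. The fingers move at their own pace and stop on an object; the grip force is fixed at half the most. Time passes only in rows, so rows that repeat a pose let the fingers close. It gives the time, the measured TCP pose, the force, the opening and the grip force at its end, in the units of the state.
- observe(): the state, without advancing time (a new reading comes with each control period).
- camera(name): name is "side" or "top"; returns the picture (384x512x3 uint8, red, green, blue); there is no depth.
- get_calibration(name): a dict with "intrinsics" (3x3 intrinsics, pixels), "k1" (the pictures are not rectified: a ray, as slopes to the right and down, at radius r is drawn at 1 + k1 r^2 times it, then the intrinsics apply), "xyz" and "attitude" of the camera in the world. Camera axes: x right, y down, z forward; pixel columns grow to the right and rows downward; lengths in m; the calibration is good to about 2 mm. A picture is of the moment at which its call begins. get_calibration takes no time and is no camera call.
- job_done(): hands the job in; it is judged then, once.
The state is a dict: "clock": time; "joints": joint angles; "joint_velocities": joint speeds; "effort": joint torques, N m; "position": TCP position; "tcp_rot": TCP orientation; "force": force on the tool from outside, world axes, zero at the start; "torque": the same for the moment, N m; "grip_width": finger opening in m; "grasp_force": force on a finger pad.
Only numpy, scipy, OpenCV 4.12 (cv2) and the standard library are available. Lean on these libraries where they do the work, as an engineer would, in place of code of your own. Each camera call takes 0.05 s, during which the arm holds its last target. There are 200 camera calls.

## Working session

There is one attempt and no reset: what is moved stays moved. The work goes in short steps, Python scripts to look and compute and a shell command to move; the robot and the scene stay as the last step left them, time stands still between calls to the robot, and variables do not carry over. Pictures are saved under pics/ and viewed, at most 14 in all, crops included, and the job is handed in when it is done.

```bash
ls; mkdir -p pics; python3 - <<'E'
from workcell import *
import cv2
s=observe();print({k:s[k] for k in('clock','position','tcp_rot','force','grip_width')})
for n in('side','top'):
    print(n,get_calibration(n)); cv2.imwrite(f'pics/{n}0.png',cv2.resize(camera(n)[:,:,::-1],(800,600)))
E
```

```text
pics
{'clock': 0.0, 'position': array([0.19082385, 0.64697533, 0.23044598]), 'tcp_rot': array([ 1.42900079e-01,  9.89736765e-01, -8.35315021e-04, -7.69251574e-05]), 'force': array([-0.32847301,  0.67170872, -0.13035226]), 'grip_width': 0.0854460374567805}
side {'intrinsics': array([[386.41820593,   0.        , 259.31547028],
       [  0.        , 386.41820593, 193.70814017],
       [  0.        ,   0.        ,   1.        ]]), 'k1': 0.0181816393931899, 'xyz': array([ 0.18059033, -1.13690978,  0.99968623]), 'attitude': array([ 0.88145504, -0.13070335,  0.06577194, -0.44902972])}
top {'intrinsics': array([[478.30724809,   0.        , 250.5801582 ],
       [  0.        , 478.30724809, 187.37649466],
       [  0.        ,   0.        ,   1.        ]]), 'k1': -0.1309297812038154, 'xyz': array([ 0.41899519, -0.01308765,  1.81991605]), 'attitude': array([-0.69744361,  0.715945  , -0.02606081,  0.01777655])}
```

View pics/side0.png

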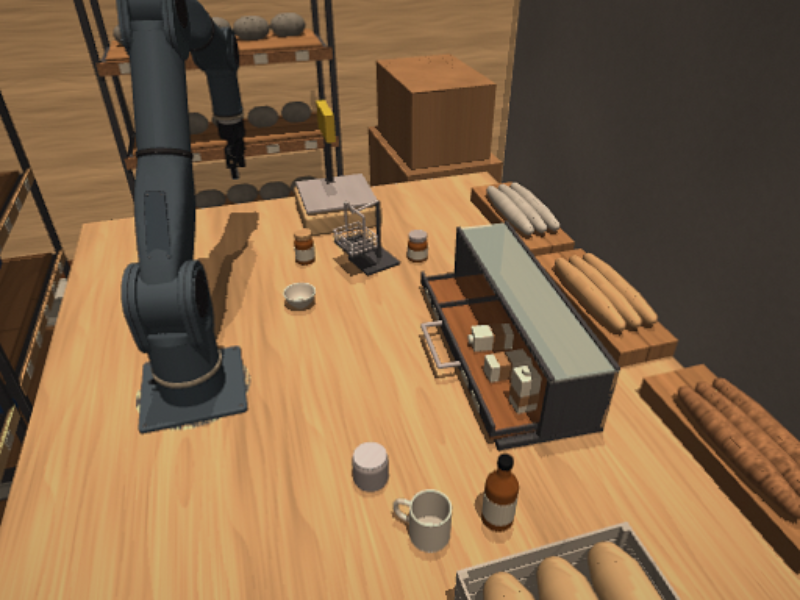

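View pics/top0.png

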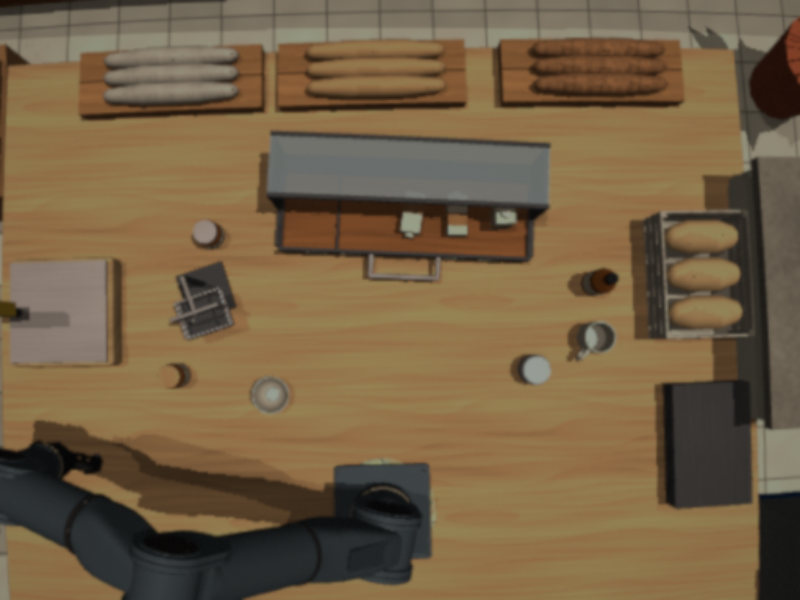

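```bash
cat > h.py <<'E'
import numpy as np, cv2
from scipy.spatial.transform import Rotation as R
from workcell import *
def ray(n,u,v,s=1.5625):
    c=get_calibration(n);K=c['intrinsics'];k=c['k1']
    d=np.array([(u/s-K[0,2])/K[0,0],(v/s-K[1,2])/K[1,1]]);p=d.copy()
    for _ in range(20):p=d/(1+k*(p@p))
    return c['xyz'],R.from_quat(c['attitude']).apply([p[0],p[1],1])
def plane(n,u,v,z,s=1.5625):
    o,d=ray(n,u,v,s);return o+d*(z-o[2])/d[2]
def proj(n,P,s=1.5625):
    c=get_calibration(n);K=c['intrinsics'];q=R.from_quat(c['attitude']).inv().apply(np.array(P)-c['xyz'])
    p=q[:2]/q[2];p=p*(1+c['k1']*(p@p));return s*(K[0,0]*p[0]+K[0,2]),s*(K[1,1]*p[1]+K[1,2])
def tri(a,b):
    (o,d),(p,e)=ray('top',*a),ray('side',*b);A=np.c_[d,-e];t=np.linalg.lstsq(A,p-o,rcond=None)[0]
    x,y=o+d*t[0],p+e*t[1];return (x+y)/2,np.linalg.norm(x-y)
def rows(P,yaw=None,Rt=None):
    """shift and turn fractions from the current pose to TCP P, tool down with tool x at yaw"""
    s=observe();R0=R.from_quat(s['tcp_rot']);d=R0.inv().apply(np.array(P)-s['position'])/.25
    if Rt is None:
        Rt=R.from_euler('z',yaw)*R.from_quat([1,0,0,0])
    t=(R0.inv()*Rt).as_rotvec()/np.radians(30);return d.round(3),t.round(3)
def save(n,f,box=None):
    im=camera(n)[:,:,::-1]
    if box:
        x,y,w,h=box;im=im[y:y+h,x:x+w];k=min(800/w,600/h);im=cv2.resize(im,None,fx=k,fy=k,interpolation=cv2.INTER_CUBIC)
    else: im=cv2.resize(im,(800,600))
    cv2.imwrite('pics/'+f,im)
def st():
    s=observe();print(round(s['clock'],2),s['position'].round(4),R.from_quat(s['tcp_rot']).as_matrix().round(2).tolist(),s['force'].round(1),round(s['grip_width'],4),s['grasp_force'])
E
python3 - <<'E'
from h import *
np.set_printoptions(precision=4,suppress=True)
print('handle',tri((370,277),(433,366)),tri((438,280),(459,365)))
print('roof front corners',plane('top',271,199,.186),plane('top',548,209,.186))
print('tray front rim corners z.064',plane('top',279,250,.064),plane('top',528,260,.064))
print('case back',plane('top',271,133,.186),plane('top',550,145,.186))
for p in((411,222),(457,222),(505,215)):print('carton',plane('top',*p,.07))
st(); import workcell
save('top','t1.png',(165,75,200,120))
save('side','s1.png',(255,130,140,160))
E
```

```text
handle (array([ 0.5923,  0.0137, -0.1008]), np.float64(0.02538205248045763)) (array([ 0.5807, -0.1549,  0.05  ]), np.float64(0.051502915810055803))
roof front corners [0.7352 0.228  0.186 ] [ 0.6981 -0.3871  0.186 ]
tray front rim corners z.064 [0.636  0.2285 0.064 ] [ 0.5974 -0.3614  0.064 ]
case back [0.8853 0.2266 0.186 ] [ 0.8438 -0.3987  0.186 ]
carton [ 0.6937 -0.0855  0.07  ]
carton [ 0.6912 -0.1944  0.07  ]
carton [ 0.7055 -0.3095  0.07  ]
0.1 [0.1908 0.647  0.2305] [[-0.96, 0.28, -0.0], [0.28, 0.96, -0.0], [-0.0, -0.0, -1.0]] [-0.5 -0.1 -0.5] 0.0854 0.0
```

View pics/t1.png

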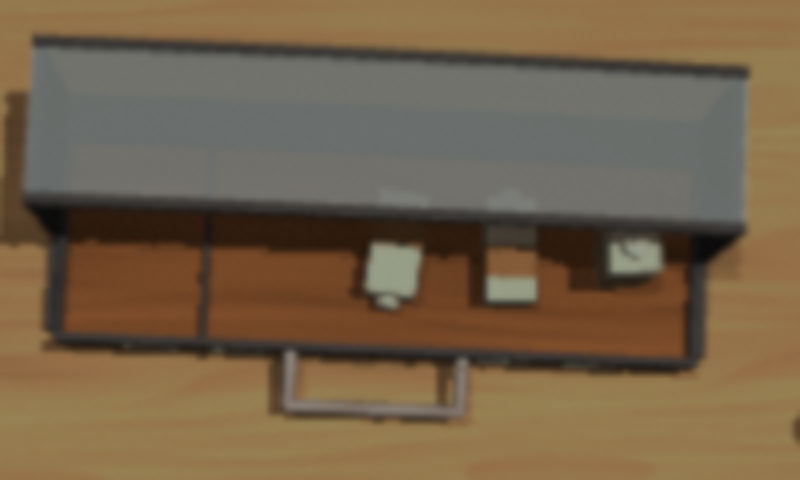

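View pics/s1.png

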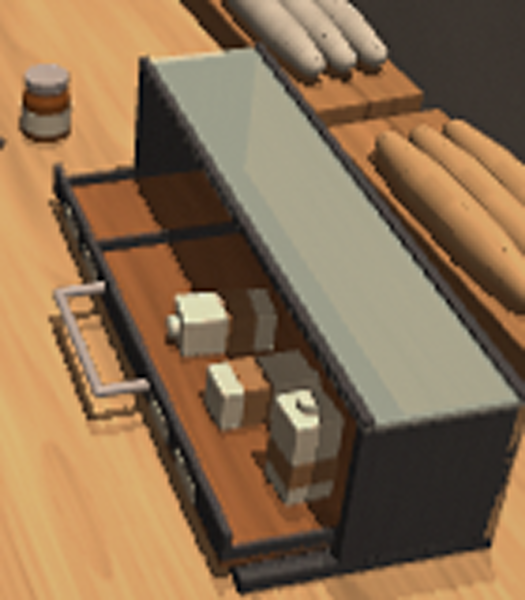

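```bash
python3 - <<'E'
from h import *
np.set_printoptions(precision=4,suppress=True)
print('handle',tri((370.3,277.3),(423.4,325.2)),tri((438.3,278.5),(439.3,364.8)))
for y in (1,):print(plane('top',279,252,.06),plane('top',526,262,.06))
a=camera('top')[160:225,100:160,::-1];b=camera('side')[120:175,195:275,::-1]
a=cv2.resize(a,(480,520),interpolation=2);b=cv2.resize(b,(320*5//2,220*5//2),interpolation=2)[:, :]
cv2.imwrite('pics/bk.png',a);cv2.imwrite('pics/bks.png',b)
E
```

```text
handle (array([0.5712, 0.0131, 0.0454]), np.float64(0.00845742064735492)) (array([ 0.5607, -0.1476,  0.0513]), np.float64(0.002095899267040306))
[0.6317 0.2291 0.06  ] [ 0.5931 -0.3572  0.06  ]
```

View pics/bk.png

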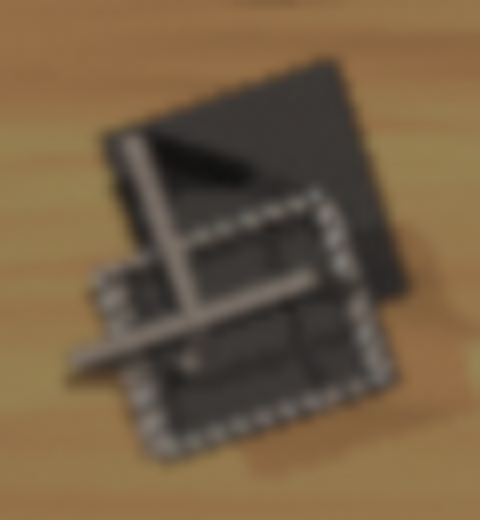

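View pics/bks.png

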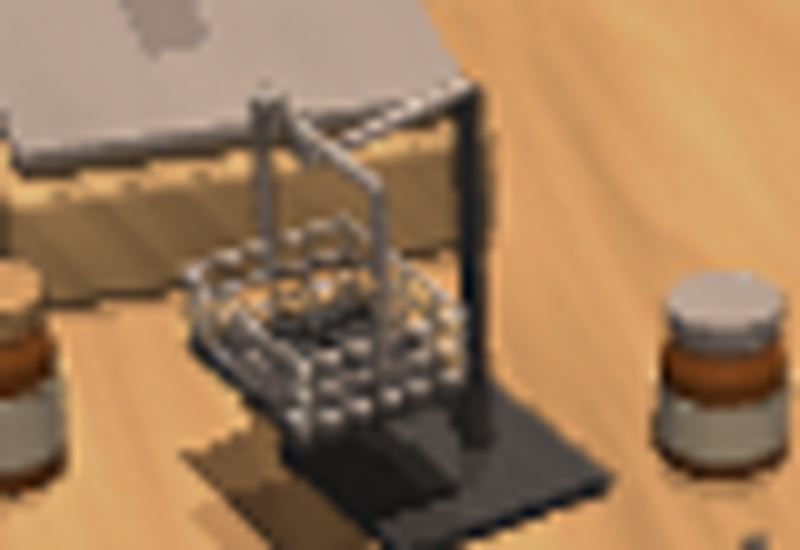

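```bash
python3 - <<'E'
from h import *
np.set_printoptions(precision=4,suppress=True)
k=1.5625
print('bail ends',tri((110*k,205*k),(221.5*k,130*k)),tri((139*k,194.4*k),(233*k,138.5*k)))
for z in(.194,.2):print(z,[plane('top',u,v,z,1) for u,v in((110,205),(124.5,199.75),(139,194.4))])
print('tip',plane('top',123.75,205,.225,1),'post',plane('top',100+135/8,160+140/8,.2,1))
print(rows([.19,.647,.4],np.pi-.06));print(rows([.4,.25,.4],np.pi-.06));print(rows([.59,-.115,.4],np.pi-.06))
E
```

```text
bail ends (array([0.4748, 0.449 , 0.1948]), np.float64(0.00645387235688109)) (array([0.5064, 0.3475, 0.1978]), np.float64(0.0023095728614883023))
0.194 [array([0.4716, 0.4498, 0.194 ]), array([0.4884, 0.3991, 0.194 ]), array([0.5055, 0.3485, 0.194 ])]
0.2 [array([0.4714, 0.4481, 0.2   ]), array([0.4882, 0.3975, 0.2   ]), array([0.5052, 0.3472, 0.2   ])]
tip [0.4695 0.394  0.225 ] post [0.565  0.4233 0.2   ]
(array([ 0.003, -0.003, -0.676]), array([-0.001, -0.   , -0.433]))
(array([-1.252, -1.288, -0.675]), array([-0.001, -0.   , -0.433]))
(array([-2.394, -2.474, -0.675]), array([-0.001, -0.   , -0.433]))
```

```bash
python3 -m inch '[[0,0,-0.25,0,0,-0.2,0],[0,0,-0.5,0,0,-0.433,0],[0,0,-0.68,0,0,-0.433,0],[-0.3,-0.3,-0.68,0,0,-0.433,0],[-0.45,-0.45,-0.68,0,0,-0.433,0],[-0.6,-0.6,-0.68,0,0,-0.433,0],[-0.8,-0.8,-0.68,0,0,-0.433,0],[-1,-1,-0.68,0,0,-0.433,0],[-1,-1,-0.68,0,0,-0.433,0],[-1,-1,-0.68,0,0,-0.433,0]]'; python3 -c "
from h import *
st();print(rows([.59,-.115,.4],np.pi-.06))"
```

```text
clock: 1.55
position: [0.3619, 0.3337, 0.4019]
tcp_rot: [0.033, 0.999, -0.0, 0.001]
force: [-0.2, 0.1, 0.4]
grip_width: -0.0
grasp_force: 0.0
1.55 [0.3619 0.3337 0.4019] [[-1.0, 0.07, 0.0], [0.07, 1.0, -0.0], [-0.0, 0.0, -1.0]] [-0.2  0.1  0.4] -0.0 0.0
(array([-1.029, -1.731,  0.009]), array([ 0.   ,  0.003, -0.012]))
```

```bash
python3 -m inch '[[-0.15,-0.25,0,0,0,0,0],[-0.3,-0.5,0,0,0,0,0],[-0.45,-0.75,0,0,0,0,0],[-0.6,-1,0,0,0,0,0],[-0.8,-1,0,0,0,0,0],[-1,-1,0,0,0,0,0],[-1,-1,0,0,0,0,0]]';python3 -m inch '[[0,-0.25,0,0,0,0,0],[0,-0.5,0,0,0,0,0],[-0.029,-0.731,0,0,0,0,0],[-0.029,-0.731,0.25,0,0,0,0],[-0.029,-0.731,0.5,0,0,0,0],[-0.029,-0.731,0.75,0,0,0,0],[-0.029,-0.731,0.95,0,0,0,0],[-0.029,-0.731,0.95,0,0,0,0]]'; python3 -c "
from h import *
st();print(rows([.59,-.115,.033],np.pi-.06))
save('side','s2.png',(220,110,140,160))"
```

```text
clock: 2.42
position: [0.5974, 0.0724, 0.3986]
tcp_rot: [0.031, 1.0, -0.001, -0.001]
force: [-1.8, 0.0, -0.0]
grip_width: -0.0002
grasp_force: 0.0
clock: 3.42
position: [0.5886, -0.1083, 0.1609]
tcp_rot: [0.029, 1.0, 0.001, -0.003]
force: [-0.1, -0.5, 1.7]
grip_width: -0.0001
grasp_force: 0.0
3.42 [ 0.5886 -0.1083  0.1609] [[-1.0, 0.06, -0.01], [0.06, 1.0, 0.0], [0.01, 0.0, -1.0]] [-0.1 -0.5  1.7] -0.0001 0.0
(array([-0.011, -0.027,  0.512]), array([ 0.002, -0.013,  0.003]))
```

View pics/s2.png

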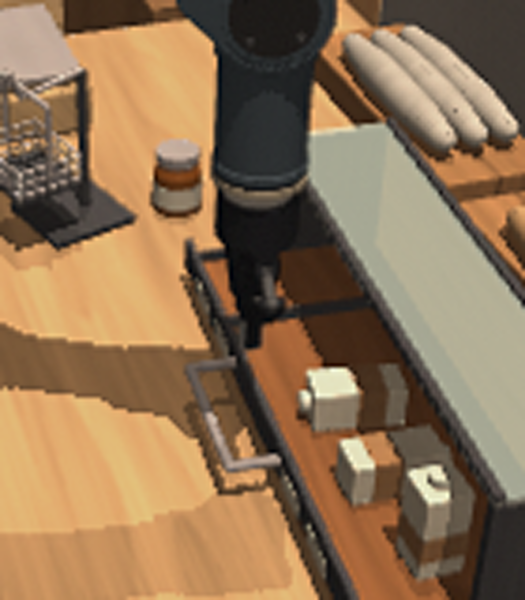

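```bash
python3 -m inch '[[-0.01,-0.027,0.1,0,0,0,0],[-0.01,-0.027,0.2,0,0,0,0],[-0.01,-0.027,0.3,0,0,0,0],[-0.01,-0.027,0.4,0,0,0,0],[-0.01,-0.027,0.45,0,0,0,0],[-0.01,-0.027,0.5,0,0,0,0],[-0.01,-0.027,0.5,0,0,0,0],[-0.01,-0.027,0.5,0,0,0,0]]';python3 -m inch '[[0.02,0,0,0,0,0,0],[0.06,0,0,0,0,0,0],[0.1,0,0,0,0,0,0],[0.14,0,0,0,0,0,0],[0.18,0,0,0,0,0,0],[0.22,0,0,0,0,0,0],[0.22,0,0,0,0,0,0]]'
```

```text
clock: 4.47
position: [0.5934, -0.1175, 0.0396]
tcp_rot: [0.03, 1.0, -0.0, 0.001]
force: [0.0, -0.4, 0.1]
grip_width: 0.0001
grasp_force: 0.0
clock: 5.35
position: [0.5362, -0.1141, 0.0386]
tcp_rot: [0.03, 1.0, 0.0, -0.001]
force: [0.1, -1.0, -0.5]
grip_width: 0.0
grasp_force: 0.0
```

```bash
python3 -m inch '[[0.05,0,0,0,0,0,0],[0.1,0,0,0,0,0,0],[0.15,0,0,0,0,0,0],[0.2,0,0,0,0,0,0],[0.25,0,0,0,0,0,0],[0.3,0,0,0,0,0,0],[0.35,0,0,0,0,0,0],[0.4,0,0,0,0,0,0],[0.44,0,0,0,0,0,0],[0.48,0,0,0,0,0,0],[0.51,0,0,0,0,0,0],[0.51,0,0,0,0,0,0]]';python3 -c "
from h import *
st();save('top','t3.png',(150,75,240,180))"
```

```text
clock: 6.85
position: [0.423, -0.1083, 0.0406]
tcp_rot: [0.029, 1.0, -0.002, 0.011]
force: [30.8, 0.2, -10.5]
grip_width: 0.0001
grasp_force: 15.3
6.85 [ 0.423  -0.1083  0.0406] [[-1.0, 0.06, 0.02], [0.06, 1.0, -0.01], [-0.02, -0.0, -1.0]] [ 30.8   0.2 -10.5] 0.0001 15.301314890384674
```

View pics/t3.png

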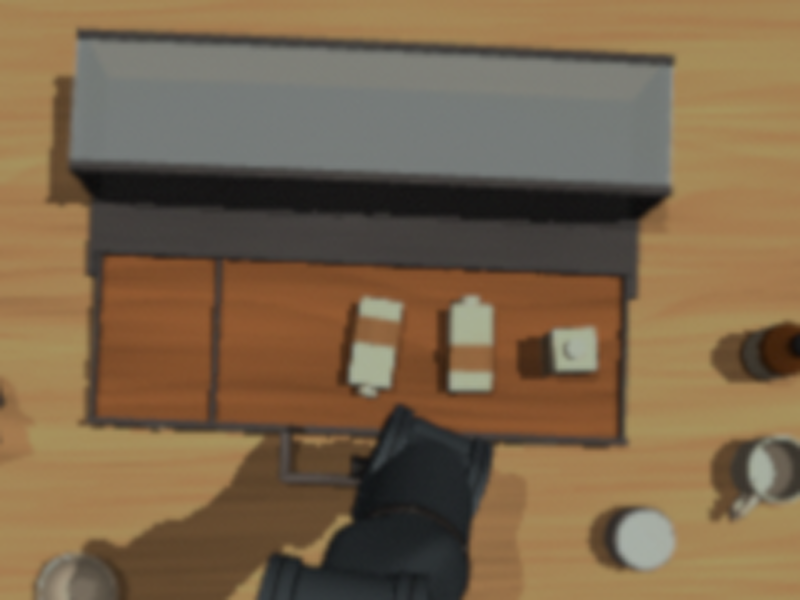

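```bash
python3 -m inch '[[-0.01,0,0,0,0,0,0],[-0.01,0,-0.2,0,0,0,0],[-0.01,0,-0.4,0,0,0,0],[-0.01,0,-0.6,0,0,0,0],[-0.01,0,-0.8,0,0,0,0],[-0.01,0,-1,0,0,0,0.9],[-0.01,0.5,-1,0,0,0,0.9],[-0.01,0.8,-1,0,0,0,0.9]]';python3 - <<'E'
from h import *
np.set_printoptions(precision=4,suppress=True)
st();print(observe()['joints'].round(3))
im=camera('top');cv2.imwrite('pics/t4.png',cv2.resize(im[75:255,150:390,::-1],None,fx=10/3,fy=10/3,interpolation=2))
hsv=cv2.cvtColor(im,cv2.COLOR_RGB2HSV)
# pale carton + brown band mask is hard; pale blobs only
m=((hsv[...,1]<70)&(hsv[...,2]>110)).astype('u1');m[:145]=0;m[:,:220]=0;m[210:]=0;m[:,335:]=0
n,l,s,c=cv2.connectedComponentsWithStats(m)
for i in range(1,n):
    if s[i,4]>15:
        r=cv2.minAreaRect(np.argwhere(l==i)[:,::-1].astype('f4'));print(s[i],c[i],r, plane('top',*r[0],.076,1)[:2])
E
```

```text
clock: 7.9
position: [0.4198, 0.0187, 0.2891]
tcp_rot: [0.031, 1.0, 0.0, 0.0]
force: [1.4, 0.2, 0.5]
grip_width: 0.0547
grasp_force: 0.0
7.9 [0.4198 0.0187 0.2891] [[-1.0, 0.06, 0.0], [0.06, 1.0, 0.0], [-0.0, 0.0, -1.0]] [1.4 0.2 0.5] 0.0547 0.0
[-0.401  0.139  0.285  1.972 -0.045  1.036  1.412]
[258 165  12   6  63] [263.5714 167.381 ] ((263.5, 167.5), (5.0, 11.0), 90.0) [ 0.5987 -0.0842]
[285 164  13  14 164] [290.9512 171.1341] ((291.0, 170.5), (13.0, 12.0), 90.0) [ 0.5852 -0.1849]
[316 173  13  13 155] [322.0968 179.3871] ((322.0, 179.0), (12.0, 12.0), 90.0) [ 0.551  -0.2981]
[255 178  13  16 165] [260.9273 184.7939] ((261.0, 185.5), (15.0, 12.0), 90.0) [ 0.5329 -0.0732]
[285 187  12   5  60] [290.5 189. ] ((290.5, 189.0), (4.0, 11.0), 90.0) [ 0.5173 -0.1808]
```

View pics/t4.png

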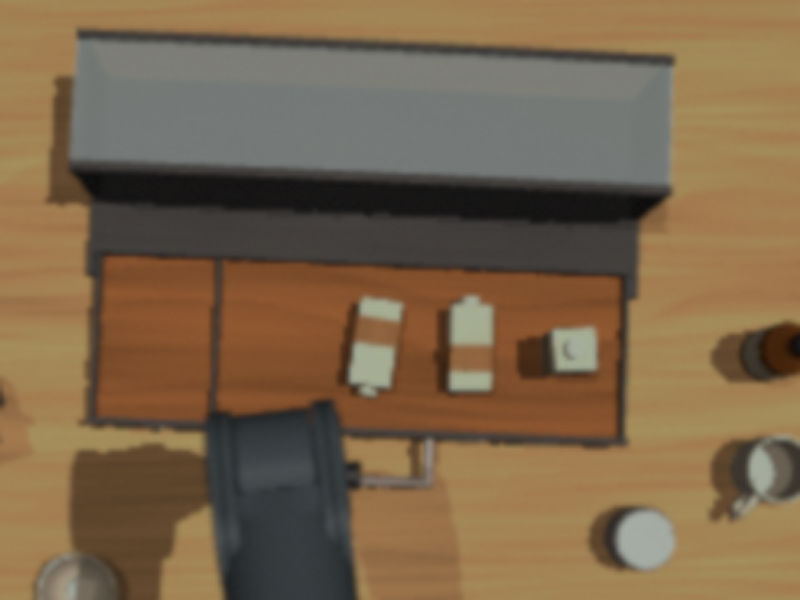

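```bash
python3 -m inch '[[0,0.2,-0.3,0.3,0,0,0.9],[-0.2,0.3,-0.3,0.6,0,0,0.9],[-0.3,0.5,-0.3,1,0,0,0.9],[-0.3,0.5,-0.3,1,0,0,0.9],[-0.3,0.5,-0.3,1,0,0,0.9]]' >/dev/null; python3 -c "
from h import *
st();print(observe()['joints'].round(3))"
python3 -m inch '[[0,0,0,0.33,0,0,0.9],[0,0,0,0.66,0,0,0.9],[0,0,0,1,0,0,0.9],[0,0,0,1,0,0,0.9],[0,0,0,1,0,0,0.9]]' >/dev/null; python3 -c "
from h import *
st();print(observe()['joints'].round(3))"
```

```text
8.57 [0.5026 0.1384 0.3621] [[-1.0, 0.05, -0.03], [0.06, 0.86, -0.5], [0.0, -0.5, -0.86]] [ 0.2 -0.1  0.6] 0.0764 0.0
[-0.763  0.418  0.202  1.505  0.337  1.552  0.885]
9.2 [0.5032 0.1364 0.3655] [[-1.0, 0.03, -0.05], [0.06, 0.5, -0.86], [-0.0, -0.86, -0.5]] [-1.1  0.3  0.3] 0.0767 0.0
[-0.922  0.646  0.261  1.464  0.577  1.799  0.761]
```

```bash
cat >> h.py <<'E'
def toolR(a,x):
    a=np.array(a)/np.linalg.norm(a);x=np.array(x)-a*(np.array(x)@a);x/=np.linalg.norm(x);return R.from_matrix(np.c_[x,np.cross(a,x),a])
def go(G,a,x):
    """TCP for grasp point G, approach a, tool x hint; shift is along tool axes now"""
    Rt=toolR(a,x);return rows(np.array(G)+.019*Rt.as_matrix()[:,2],Rt=Rt)
E
python3 - <<'E'
from h import *
np.set_printoptions(precision=4,suppress=True)
P=lambda u,v,z=.076:plane('top',150+u*.3,75+v*.3,z,1)
A=P(376,343);f=P(382.5,299);c=P(370,387)
print('A',A,'len',np.linalg.norm(c-f)); cA=(c-f)/np.linalg.norm(c-f);print(cA)
B=P(471,347.5);f=P(470,392);c=P(472,303)
print('B',B,'len',np.linalg.norm(c-f),(c-f)/np.linalg.norm(c-f))
print('C4',P(573,350,.13))
for n,u,v in(('lane bl',218,262),('br',622,275),('fl',214,424),('fr',618,438),('bayl',98,255)):print(n,P(u,v,.045))
t=np.radians(25);G=A+cA*.015;G[2]=.06
a=[0,0,-np.cos(t)]-np.sin(t)*cA
Gh=G-np.array(a)*.2
print(G,a);print(go(Gh,a,-cA))
E
```

```text
A [ 0.5606 -0.0806  0.076 ] len 0.09793853489153405
[-0.9858  0.1681  0.    ]
B [ 0.553  -0.1849  0.076 ] len 0.09818706594048901 [ 0.9985 -0.0546  0.    ]
C4 [ 0.5434 -0.2888  0.13  ]
lane bl [0.6587 0.0927 0.045 ]
br [ 0.633  -0.3615  0.045 ]
fl [0.4773 0.1011 0.045 ]
fr [ 0.4496 -0.35    0.045 ]
bayl [0.6703 0.2275 0.045 ]
[ 0.5458 -0.0781  0.06  ] [ 0.4166 -0.071  -0.9063]
(array([0.081, 0.078, 0.987]), array([ 0.882, -2.607, -4.667]))
```

```bash
for i in 1 2; do python3 -m inch '[[0,0,0,-0.33,0,0,0.9],[0,0,0,-0.66,0,0,0.9],[0,0,0,-1,0,0,0.9]]' >/dev/null;done; for i in 1 2 3 4 5 6; do python3 -m inch '[[0,0,0,0,0,0.33,0.9],[0,0,0,0,0,0.66,0.9],[0,0,0,0,0,1,0.9]]'>/dev/null;done; python3 - <<'E'
from h import *
np.set_printoptions(precision=4,suppress=True)
st();print(observe()['joints'].round(3))
cA=np.array([-0.9858,0.1681,0]);t=np.radians(25);G=np.array([.5458,-.0781,.06])
a=[0,0,-np.cos(t)]-np.sin(t)*cA
print(go(G-np.array(a)*.15,a,-cA))
E
```

```text
12.2 [0.5036 0.1361 0.3667] [[1.0, -0.07, 0.01], [-0.07, -1.0, 0.01], [0.0, -0.01, -1.0]] [-0.4 -0.3  0.2] 0.0768 0.0
[-0.906  0.308  0.779  1.627 -0.228  1.293 -1.729]
(array([0.004, 0.826, 0.747]), array([-0.053,  0.824,  0.183]))
```

```bash
python3 -m inch '[[0,0.25,0,0,0,0,1],[0,0.5,0,0,0.3,0.1,1],[0,0.7,0.2,-0.05,0.5,0.18,1],[0,0.826,0.45,-0.05,0.82,0.18,1],[0,0.826,0.7,-0.05,0.82,0.18,1],[0,0.826,0.747,-0.05,0.82,0.18,1],[0,0.826,0.747,-0.05,0.82,0.18,1]]'; python3 - <<'E'
from h import *
np.set_printoptions(precision=4,suppress=True)
cA=np.array([-0.9858,0.1681,0]);t=np.radians(25);G=np.array([.5458,-.0781,.06])
a=[0,0,-np.cos(t)]-np.sin(t)*cA
print(go(G,a,-cA))
im=camera('top');cv2.imwrite('pics/t5.png',cv2.resize(im[75:255,150:390,::-1],None,fx=10/3,fy=10/3,interpolation=2))
E
```

```text
clock: 13.08
position: [0.492, -0.0668, 0.184]
tcp_rot: [0.973, -0.078, 0.216, 0.015]
force: [0.6, 0.3, 0.8]
grip_width: 0.0852
grasp_force: 0.0
(array([-0.01 ,  0.013,  0.618]), array([-0.015,  0.001,  0.015]))
```

View pics/t5.png

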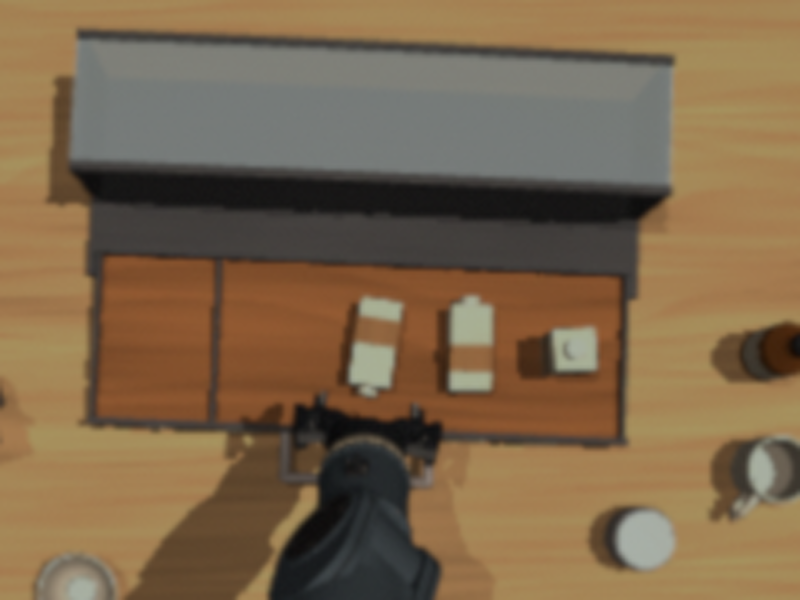

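```bash
python3 -m inch '[[-0.01,0.013,0.2,0,0,0,1],[-0.01,0.013,0.4,0,0,0,1],[-0.01,0.013,0.5,0,0,0,1],[-0.01,0.013,0.6,0,0,0,1],[-0.01,0.013,0.61,0,0,0,1],[-0.01,0.013,0.61,0,0,0,0],[-0.01,0.013,0.61,0,0,0,0],[-0.01,0.013,0.61,0,0,0,0],[-0.01,0.013,0.61,0,0,0,0],[-0.01,0.013,0.61,0,0,0,0]]'; python3 - <<'E'
from h import *
np.set_printoptions(precision=4,suppress=True)
st(); s=observe();Rn=R.from_quat(s['tcp_rot'])
print('up .09',Rn.inv().apply([0,0,.36]))
E
```

```text
clock: 14.38
position: [0.5755, -0.079, 0.0863]
tcp_rot: [0.982, -0.075, 0.173, 0.014]
force: [-0.0, -0.6, 0.2]
grip_width: 0.0001
grasp_force: 0.0
14.38 [ 0.5755 -0.079   0.0863] [[0.93, -0.15, 0.34], [-0.14, -0.99, -0.05], [0.34, 0.0, -0.94]] [-0.  -0.6  0.2] 0.0001 0.0
up .09 [ 0.1228  0.0003 -0.3384]
```

```bash
python3 - <<'E'
from h import *
np.set_printoptions(precision=4,suppress=True)
print(observe()['joints'].round(3))
cA=np.array([-0.9858,0.1681,0]);G=np.array([.5458,-.0781,.06])
for t in(0,20):
    t=np.radians(t);a=[0,0,-np.cos(t)]-np.sin(t)*cA
    print(go(G-np.array(a)*.06,a,-cA))
E
```

```text
[-0.218  0.544  0.361  2.194 -1.086  0.172 -0.609]
(array([-0.091,  0.014, -0.096]), array([-0.004, -0.665,  0.03 ]))
(array([-0.147,  0.014, -0.105]), array([-0.009,  0.002,  0.029]))
```

```bash
python3 -m inch '[[0,0.01,-0.15,0,0,0,1],[-0.03,0.014,-0.3,0,-0.33,0.03,1],[-0.06,0.014,-0.4,0,-0.665,0.03,1],[-0.09,0.014,-0.4,0,-0.665,0.03,1],[-0.09,0.014,-0.4,0,-0.665,0.03,1],[-0.09,0.014,-0.4,0,-0.665,0.03,1]]'; python3 - <<'E'
from h import *
np.set_printoptions(precision=4,suppress=True)
print(observe()['joints'].round(3))
cA=np.array([-0.9858,0.1681,0]);G=np.array([.5458,-.0781,.058])
print(go(G,[0,0,-1],-cA))
E
```

```text
clock: 15.12
position: [0.5202, -0.0739, 0.1719]
tcp_rot: [0.996, -0.084, 0.0, -0.001]
force: [0.2, -0.7, 0.9]
grip_width: 0.0858
grasp_force: 0.0
[-0.536  0.594  0.942  1.93  -0.604  0.928 -1.033]
(array([0.103, 0.   , 0.532]), array([-0.005, -0.001,  0.   ]))
```

```bash
python3 -m inch '[[0.04,0,0.1,0,0,0,1],[0.075,0,0.2,0,0,0,1],[0.075,0,0.35,0,0,0,1],[0.075,0,0.45,0,0,0,1],[0.075,0,0.525,0,0,0,1],[0.075,0,0.525,0,0,0,1],[0.075,0,0.525,0,0,0,0],[0.075,0,0.525,0,0,0,0],[0.075,0,0.525,0,0,0,0],[0.075,0,0.525,0,0,0,0],[0.075,0,0.525,0,0,0,0]]'; python3 - <<'E'
from h import *
np.set_printoptions(precision=4,suppress=True)
print(observe()['joints'].round(3))
E
```

```text
clock: 16.5
position: [0.5396, -0.077, 0.0423]
tcp_rot: [0.996, -0.084, 0.001, -0.001]
force: [-1.4, 0.7, 5.3]
grip_width: 0.0454
grasp_force: 61.7
[-0.39   0.767  0.734  2.001 -0.818  0.694 -0.867]
```

```bash
python3 -m inch '[[0,0,-0.15,0,0,0,0],[0,0,-0.3,0,0,0,0],[0,0,-0.45,0,0,0,0],[0,0,-0.6,0,0,0,0],[0,0,-0.75,0,0,0,0],[0,0,-0.75,0,0,0,0]]';for i in 1 2 3 4; do python3 -m inch '[[0,0,0,0,0,-0.27,0],[0,0,0,0,0,-0.54,0],[0,0,0,0,0,-0.8,0]]' >/dev/null;done; python3 - <<'E'
from h import *
np.set_printoptions(precision=4,suppress=True)
st();print(observe()['joints'].round(3))
E
```

```text
clock: 17.25
position: [0.54, -0.0779, 0.2314]
tcp_rot: [0.996, -0.084, 0.002, -0.001]
force: [-0.4, -1.1, -2.6]
grip_width: 0.0451
grasp_force: 62.5
18.75 [ 0.5381 -0.077   0.2277] [[0.06, 1.0, -0.0], [1.0, -0.06, 0.0], [0.0, -0.0, -1.0]] [-0.5 -0.7 -2.8] 0.0453 62.12368369102478
[-0.284  0.424  0.5    1.802 -0.243  0.978  0.257]
```

```bash
for i in 1 2; do python3 -m inch '[[0,0,0,0,-0.33,0,0],[0,0,0,0,-0.66,0,0],[0,0,0,0,-1,0,0],[0,0,0,0,-1,0,0]]' >/dev/null;done;python3 -m inch '[[0,0,0,0,-0.33,0,0],[0,0,0,0,-0.6,0,0],[0,0,0,0,-0.6,0,0],[0,0,0,0,-0.6,0,0]]' ; python3 - <<'E'
from h import *
np.set_printoptions(precision=4,suppress=True)
st();print(observe()['joints'].round(3))
E
```

```text
clock: 20.25
position: [0.5386, -0.0791, 0.2305]
tcp_rot: [0.57, 0.532, -0.457, 0.428]
force: [-0.5, -0.1, -1.6]
grip_width: 0.0453
grasp_force: 62.5
20.25 [ 0.5386 -0.0791  0.2305] [[0.02, 1.0, -0.07], [0.22, -0.07, -0.97], [-0.98, 0.0, -0.22]] [-0.5 -0.1 -1.6] 0.0453 62.51611590385437
[-1.033  1.118  0.96   1.828  0.48   1.081 -0.635]
```

```bash
python3 -m inch '[[0,0.04,0,0,-0.2,0,0],[0,0.04,0,0,-0.35,0,0],[0,0.04,0,0,-0.35,0,0]]' >/dev/null; python3 - <<'E'
from h import *
np.set_printoptions(precision=4,suppress=True)
st();s=observe();print(s['joints'].round(3));p=s['position']
Rt=toolR([-.06,-.998,-.02],[0,0,-1]);print(rows([p[0],p[1],.108],Rt=Rt))
save('side','s6.png',(220,110,160,140))
E
```

```text
20.62 [ 0.5488 -0.0788  0.2292] [[0.0, 1.0, -0.07], [0.03, -0.07, -1.0], [-1.0, 0.0, -0.03]] [-0.3 -0.1 -1. ] 0.0451 62.55690336227417
[-1.037  1.264  0.981  1.794  0.52   1.13  -0.683]
(array([ 0.485, -0.   ,  0.016]), array([-0.011, -0.024, -0.002]))
```

View pics/s6.png

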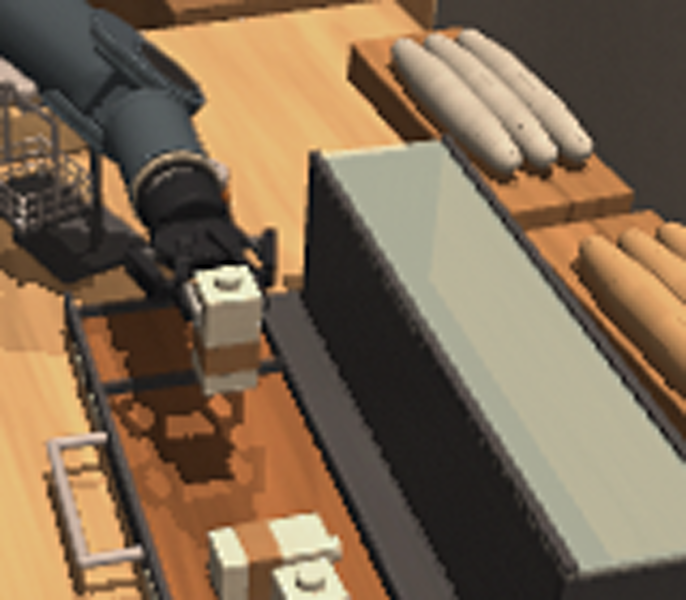

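```bash
cat > fk.py <<'E'
import numpy as np, itertools
from scipy.spatial.transform import Rotation as R
D=[([-1.368,.576,.025,1.437,-.015,1.129,-.057],[.1908,.647,.2305]),([-.401,.139,.285,1.972,-.045,1.036,1.412],[.4198,.0187,.2891]),
([-.922,.646,.261,1.464,.577,1.799,.761],[.5032,.1364,.3655]),([-.906,.308,.779,1.627,-.228,1.293,-1.729],[.5036,.1361,.3667]),
([-.39,.767,.734,2.001,-.818,.694,-.867],[.5396,-.077,.0423]),([-1.037,1.264,.981,1.794,.52,1.13,-.683],[.5488,-.0788,.2292]),([-.218,.544,.361,2.194,-1.086,.172,-.609],[.5755,-.079,.0863])]
def cols(q,s,b):
    M=R.from_euler('z',b)*R.from_euler('z',s[0]*q[0]);C=[M.apply([0,0,1])]
    M=M*R.from_euler('y',q[1])*R.from_euler('z',s[1]*q[2]);C+=[M.apply([0,0,1]),M.apply([1,0,0])]
    M=M*R.from_euler('y',q[3])*R.from_euler('z',s[2]*q[4]);C+=[M.apply([0,0,1]),M.apply([1,0,0])]
    M=M*R.from_euler('y',q[5]);C+=[M.apply([0,0,1]),M.apply([1,0,0])];return np.array(C).T
def fit():
    best=None
    for s in itertools.product((1,-1),repeat=3):
        for b in np.arange(-8,8)*np.pi/8:
            A=np.vstack([cols(q,s,b) for q,_ in D]);y=np.hstack([p for _,p in D])
            w=np.linalg.lstsq(A,y,rcond=None)[0];e=np.abs(A@w-y).max()
            if best is None or e<best[0]:best=(e,s,b,w)
    return best
E
python3 - <<'E'
from fk import *
np.set_printoptions(precision=3,suppress=True)
e,s,b,w=fit();print(e,s,b,w)
C=cols(D[5][0],s,b);print(np.cumsum(C*w,axis=1).T)
E
```

```text
0.04584587386106973 (-1, -1, -1) 0.0 [ 0.31   0.562 -0.015  0.39  -0.007  0.386 -0.037]
[[ 0.     0.     0.31 ]
 [ 0.272  0.461  0.479]
 [ 0.26   0.465  0.487]
 [ 0.523  0.288  0.259]
 [ 0.526  0.294  0.258]
 [ 0.501 -0.091  0.245]
 [ 0.53  -0.092  0.222]]
```

```bash
for i in 1 2; do python3 -m inch '[[0,0,0,-0.2,0,0,0],[0,0,0,-0.4,0,0,0],[0,0,0,-0.6,0,0,0],[0,0,0,-0.6,0,0,0]]' >/dev/null;done; python3 - <<'E'
from h import *
import fk
np.set_printoptions(precision=3,suppress=True)
st();s=observe();q=s['joints'];print(q.round(3));p=s['position']
e,sg,b,w=fk.fit();print(np.cumsum(fk.cols(q,sg,b)*w,axis=1).T[[1,3,6]])
a=R.from_quat(s['tcp_rot']).as_matrix()[:,2];a[2]=-.03
print(rows([p[0],p[1],.11],Rt=toolR(a,[0,0,-1])))
E
```

```text
21.68 [ 0.556 -0.075  0.234] [[0.01, 0.85, 0.53], [0.02, 0.53, -0.85], [-1.0, 0.02, -0.01]] [ 0.9  0.2 -1.7] 0.0451 65.93225955963135
[-1.312  1.517  1.297  2.343  1.55   0.223 -1.722]
[[ 0.143  0.542  0.34 ]
 [ 0.321  0.218  0.254]
 [ 0.52  -0.111  0.206]]
(array([ 0.494, -0.01 ,  0.006]), array([ 0.   ,  0.034, -0.04 ]))
```

```bash
python3 -m inch '[[0.05,0.01,0,0,0.03,-0.02,0],[0.12,0,0,0,0.03,-0.04,0],[0.18,0,0,0,0.03,-0.04,0],[0.24,0,0,0,0.03,-0.04,0],[0.3,0,0,0,0.03,-0.04,0],[0.3,0,0,0,0.03,-0.04,0]]'; python3 - <<'E'
from h import *
import fk
np.set_printoptions(precision=3,suppress=True)
st();s=observe();q=s['joints'];print(q.round(3));p=s['position']
e,sg,b,w=fk.fit();print(np.cumsum(fk.cols(q,sg,b)*w,axis=1).T[[1,3,6]])
E
```

```text
clock: 22.42
position: [0.5553, -0.0741, 0.1563]
tcp_rot: [0.347, 0.627, -0.34, 0.609]
force: [0.4, -0.4, -2.0]
grip_width: 0.0452
grasp_force: 65.9
22.43 [ 0.555 -0.074  0.156] [[-0.02, 0.85, 0.53], [0.02, 0.53, -0.85], [-1.0, -0.0, -0.03]] [ 0.4 -0.4 -2. ] 0.0452 65.90261578559875
[-1.313  1.628  1.175  2.314  1.428  0.223 -1.735]
[[ 0.143  0.542  0.278]
 [ 0.317  0.217  0.188]
 [ 0.514 -0.112  0.134]]
```

```bash
python3 -m inch '[[0.06,0,0,0,0,0,0],[0.12,0,0,0,0,0,0],[0.17,0,0,0,0,0,0],[0.18,0,0,0,0,0,0],[0.18,0,0,0,0,0,0]]';python3 -m inch '[[0.01,0,0,0,0,0,0],[0.02,0,0,0,0,0,0],[0.02,0,0,0,0,0,0]]'
```

```text
clock: 23.05
position: [0.5543, -0.0733, 0.1128]
tcp_rot: [0.347, 0.627, -0.34, 0.609]
force: [-0.2, 0.1, -2.8]
grip_width: 0.0454
grasp_force: 65.9
clock: 23.42
position: [0.5543, -0.0731, 0.1074]
tcp_rot: [0.347, 0.627, -0.339, 0.609]
force: [-0.2, 0.0, -1.7]
grip_width: 0.0455
grasp_force: 65.9
```

```bash
python3 -m inch '[[0.015,0,0,0,0,0,0],[0.025,0,0,0,0,0,0],[0.025,0,0,0,0,0,0]]';python3 -m inch '[[0.01,0,0,0,0,0,0],[0.01,0,0,0,0,0,0]]'
```

```text
clock: 23.8
position: [0.5542, -0.073, 0.1011]
tcp_rot: [0.347, 0.627, -0.34, 0.609]
force: [-0.3, -0.6, -3.0]
grip_width: 0.0456
grasp_force: 65.9
clock: 24.05
position: [0.554, -0.073, 0.1001]
tcp_rot: [0.347, 0.626, -0.34, 0.61]
force: [-1.4, 0.7, 4.0]
grip_width: 0.0454
grasp_force: 66.1
```

Contact (force rose from −3 to +4 N). Release, then rise straight up.

```bash
python3 -m inch '[[0,0,0,0,0,0,0.75],[0,0,0,0,0,0,0.75],[0,0,0,0,0,0,0.75],[0,0,0,0,0,0,0.75],[-0.1,0,0,0,0,0,0.75],[-0.2,0,0,0,0,0,0.75],[-0.35,0,0,0,0,0,0.75],[-0.5,0,0,0,0,0,0.75],[-0.6,0,0,0,0,0,0.75],[-0.6,0,0,0,0,0,0.75]]'; python3 - <<'E'
from h import *
np.set_printoptions(precision=3,suppress=True)
st();print(observe()['joints'].round(3));save('side','s7.png',(200,110,180,160))
im=camera('top');cv2.imwrite('pics/t7.png',cv2.resize(im[75:255,150:390,::-1],None,fx=10/3,fy=10/3,interpolation=2))
a,b=cv2.imread('pics/s7.png'),cv2.imread('pics/t7.png');b=cv2.resize(b,(400,300));a=cv2.resize(a,(400,356));o=np.zeros((356,800,3),'u1');o[:,:400]=a;o[:300,400:]=b;cv2.imwrite('pics/c7.png',o)
E
```

```text
clock: 25.3
position: [0.5563, -0.0766, 0.2503]
tcp_rot: [0.348, 0.626, -0.339, 0.609]
force: [0.3, -0.8, 0.3]
grip_width: 0.0641
grasp_force: 0.0
25.3 [ 0.556 -0.077  0.25 ] [[-0.01, 0.85, 0.53], [0.02, 0.53, -0.85], [-1.0, -0.0, -0.03]] [ 0.3 -0.8  0.3] 0.0641 0.0
[-1.31   1.461  1.313  2.344  1.55   0.234 -1.65 ]
```

View pics/c7.png

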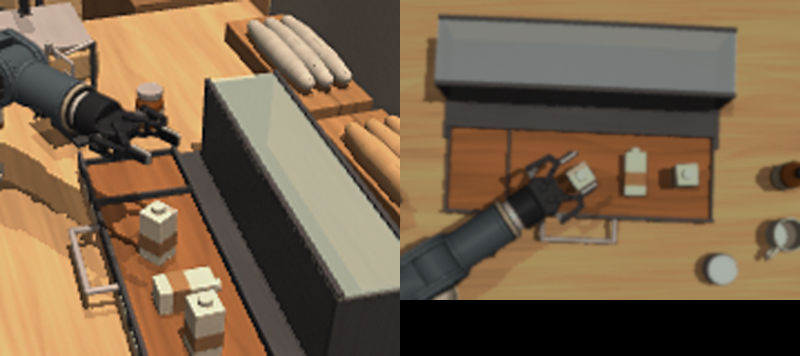

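```bash
for i in 1 2 3; do python3 -m inch '[[-0.05,0,0,0,0.33,0,1],[-0.05,0,0,0,0.66,0,1],[-0.05,0,0,0,1,0,1],[-0.05,0,0,0,1,0,1]]' >/dev/null;done;for i in 1 2; do python3 -m inch '[[0,0,0,0,0,-0.3,1],[0,0,0,0,0,-0.6,1],[0,0,0,0,0,-0.92,1]]' >/dev/null;done; python3 - <<'E'
from h import *
np.set_printoptions(precision=3,suppress=True)
st();print(observe()['joints'].round(3))
B=np.array([.553,-.1849,.058]);c=np.array([.9985,-.0546,0]);G=B+.022*c
print(go(G+[0,0,.1],[0,0,-1],-c))
im=camera('top');hsv=cv2.cvtColor(im,cv2.COLOR_RGB2HSV)
m=((hsv[...,1]<70)&(hsv[...,2]>110)).astype('u1');m[:145]=0;m[:,:220]=0;m[210:]=0;m[:,335:]=0
n,l,s,c=cv2.connectedComponentsWithStats(m)
for i in range(1,n):
    if s[i,4]>15: print(s[i],c[i])
E
```

```text
27.65 [ 0.566 -0.09   0.277] [[-1.0, 0.04, -0.02], [0.04, 1.0, 0.02], [0.02, 0.02, -1.0]] [ 0.5 -0.6 -1. ] 0.0854 0.0
[ 0.019  0.398  0.102  1.628 -0.064  1.138  1.668]
(array([-0.064, -0.395,  0.542]), array([ 0.038, -0.038,  0.022]))
[316 173  13  13 156] [322.045 179.417]
```

```bash
python3 -m inch '[[-0.06,-0.2,0,0.04,-0.04,0.02,1],[-0.064,-0.395,0.1,0.04,-0.04,0.02,1],[-0.064,-0.395,0.3,0.04,-0.04,0.02,1],[-0.064,-0.395,0.5,0.04,-0.04,0.02,1],[-0.064,-0.395,0.54,0.04,-0.04,0.02,1],[-0.064,-0.395,0.54,0.04,-0.04,0.02,1]]'; python3 - <<'E'
from h import *
np.set_printoptions(precision=3,suppress=True)
B=np.array([.553,-.1849,.058]);c=np.array([.9985,-.0546,0]);G=B+.022*c
print(go(G,[0,0,-1],-c))
save('side','s8.png',(270,150,120,110))
E
```

```text
clock: 28.45
position: [0.5751, -0.187, 0.1408]
tcp_rot: [0.031, 1.0, -0.0, 0.001]
force: [-0.1, -1.4, -0.0]
grip_width: 0.0855
grasp_force: 0.0
(array([0.002, 0.004, 0.407]), array([-0.   ,  0.004, -0.013]))
```

View pics/s8.png

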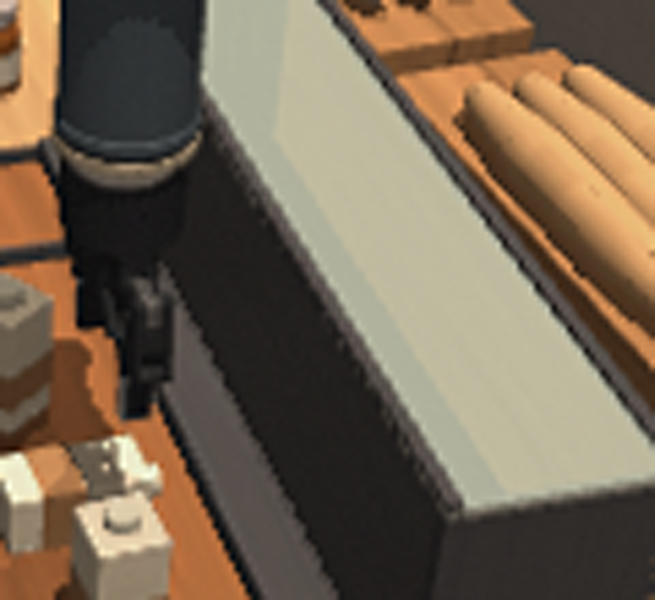

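```bash
python3 -m inch '[[0,0,0.15,0,0,0,1],[0,0,0.3,0,0,0,1],[0,0,0.4,0,0,0,1],[0,0,0.405,0,0,0,1],[0,0,0.405,0,0,0,1],[0,0,0.405,0,0,0,0],[0,0,0.405,0,0,0,0],[0,0,0.405,0,0,0,0],[0,0,0.405,0,0,0,0],[0,0,0.405,0,0,0,0]]'
```

```text
clock: 29.75
position: [0.5758, -0.1879, 0.0405]
tcp_rot: [0.031, 1.0, -0.0, 0.002]
force: [-0.2, 1.1, 7.2]
grip_width: 0.0454
grasp_force: 61.7
```

```bash
python3 -m inch '[[0,0,-0.2,0,0,0,0],[0,0,-0.4,0,0,0,0],[0,0,-0.6,0,0,0,0],[0,0,-0.8,0,0,0,0],[0,0,-0.9,0,0,0,0],[0,0.2,-0.9,0,0,0,0],[0,0.4,-0.9,0,0,0,0],[0,0.6,-0.9,0,0,0,0],[0,0.8,-0.9,0,0,0,0],[0,0.8,-0.9,0,0,0,0]]';for i in 1 2; do python3 -m inch '[[0,0,0,0,0,0.27,0],[0,0,0,0,0,0.54,0],[0,0,0,0,0,0.785,0]]' >/dev/null;done;for i in 1 2 3; do python3 -m inch '[[0,0,0,0,-0.33,0,0],[0,0,0,0,-0.66,0,0],[0,0,0,0,-1,0,0],[0,0,0,0,-1,0,0],[0,0,0,0,-1,0,0]]' >/dev/null;done; python3 - <<'E'
from h import *
import fk
np.set_printoptions(precision=3,suppress=True)
st();s=observe();q=s['joints'];print(q.round(3))
e,sg,b,w=fk.fit();print(np.cumsum(fk.cols(q,sg,b)*w,axis=1).T[[1,3,6]])
p=np.array([np.cos(np.radians(-50)),np.sin(np.radians(-50)),-.02])
print(rows([.568,.015,.15],Rt=toolR(p,[0,0,-1])))
E
```

```text
clock: 31.0
position: [0.5865, 0.0175, 0.2642]
tcp_rot: [0.027, 1.0, 0.001, 0.001]
force: [-0.2, -0.4, -2.5]
grip_width: 0.0452
grasp_force: 62.3
33.62 [0.588 0.01  0.264] [[-0.0, 0.77, 0.63], [0.0, 0.63, -0.77], [-1.0, 0.0, -0.0]] [ 0.5 -0.4 -1.4] 0.0452 62.533628940582275
[-1.422  1.432  1.302  2.268  1.333  0.296 -1.408]
[[ 0.082  0.55   0.387]
 [ 0.318  0.274  0.278]
 [ 0.567 -0.019  0.234]]
(array([ 0.454, -0.05 , -0.065]), array([-0.026,  0.034, -0.003]))
```

```bash
python3 -m inch '[[0,-0.03,-0.03,0,0.03,0,0],[0.12,-0.05,-0.065,0,0.03,0,0],[0.22,-0.05,-0.065,0,0.03,0,0],[0.32,-0.05,-0.065,0,0.03,0,0],[0.42,-0.05,-0.065,0,0.03,0,0],[0.52,-0.05,-0.065,0,0.03,0,0],[0.6,-0.05,-0.065,0,0.03,0,0],[0.61,-0.05,-0.065,0,0.03,0,0],[0.61,-0.05,-0.065,0,0.03,0,0]]';python3 -m inch '[[0.01,0,0,0,0,0,0],[0.02,0,0,0,0,0,0],[0.02,0,0,0,0,0,0]]'
```

```text
clock: 34.75
position: [0.5672, 0.0166, 0.1129]
tcp_rot: [0.306, 0.643, -0.299, 0.635]
force: [0.5, -0.0, -1.3]
grip_width: 0.0447
grasp_force: 62.6
clock: 35.12
position: [0.5672, 0.0165, 0.1067]
tcp_rot: [0.305, 0.643, -0.3, 0.635]
force: [-0.2, -0.6, -1.2]
grip_width: 0.0451
grasp_force: 62.6
```

```bash
python3 -m inch '[[0.01,0,0,0,0,0,0],[0.02,0,0,0,0,0,0],[0.02,0,0,0,0,0,0]]';python3 -m inch '[[0.005,0,0,0,0,0,0],[0.01,0,0,0,0,0,0],[0.01,0,0,0,0,0,0]]'
```

```text
clock: 35.5
position: [0.5671, 0.0166, 0.1017]
tcp_rot: [0.305, 0.643, -0.3, 0.635]
force: [1.0, -0.2, -2.2]
grip_width: 0.0453
grasp_force: 62.7
clock: 35.88
position: [0.567, 0.0165, 0.1015]
tcp_rot: [0.305, 0.642, -0.3, 0.637]
force: [-0.8, 3.7, 6.2]
grip_width: 0.0451
grasp_force: 63.1
```

```bash
python3 -m inch '[[0,0,0,0,0,0,0.75],[0,0,0,0,0,0,0.75],[0,0,0,0,0,0,0.75],[0,0,0,0,0,0,0.75],[-0.1,0,0,0,0,0,0.75],[-0.2,0,0,0,0,0,0.75],[-0.4,0,0,0,0,0,0.75],[-0.6,0,0,0,0,0,0.75],[-0.8,0,0,0,0,0,0.75],[-0.9,0,0,0,0,0,0.75],[-0.9,0,0,0,0,0,0.75]]'; for i in 1 2 3; do python3 -m inch '[[-0.05,0,0,0,0.33,0,0.6],[-0.05,0,0,0,0.66,0,0.6],[-0.05,0,0,0,1,0,0.6],[-0.05,0,0,0,1,0,0.6]]' >/dev/null;done; python3 - <<'E'
from h import *
np.set_printoptions(precision=3,suppress=True)
st();print(observe()['joints'].round(3))
y=np.array([-.313,.95,0]);G=np.array([.489,.3985,.195])+.024*y
print(go(G+[0,0,.15],[0,0,-1],y))
E
```

```text
clock: 37.25
position: [0.5687, 0.0136, 0.3251]
tcp_rot: [0.306, 0.643, -0.298, 0.635]
force: [-0.4, -0.8, -0.3]
grip_width: 0.0642
grasp_force: 0.0
38.75 [ 0.58  -0.003  0.351] [[-0.63, 0.78, -0.01], [0.78, 0.63, 0.01], [0.01, -0.01, -1.0]] [ 0.9 -0.5  0.3] 0.0513 0.0
[-0.445  0.404  0.585  1.498 -0.232  1.321  0.842]
(array([1.567, 0.761, 0.115]), array([-0.015, -0.023,  0.689]))
```

```bash
python3 -m inch '[[0.2,0.1,0,0,0,0.2,0.6],[0.4,0.2,0,0,0,0.4,0.6],[0.6,0.3,0,0,0,0.69,0.6],[0.8,0.4,0,0,0,0.69,0.6],[1,0.5,0,0,0,0.69,0.6],[1,0.5,0,0,0,0.69,0.6],[1,0.5,0,0,0,0.69,0.6]]' >/dev/null; python3 - <<'E'
from h import *
np.set_printoptions(precision=3,suppress=True)
st();print(observe()['joints'].round(3))
y=np.array([-.313,.95,0]);G=np.array([.489,.3985,.195])+.024*y
print(go(G+[0,0,.15],[0,0,-1],y))
im=camera('top');hsv=cv2.cvtColor(im,cv2.COLOR_RGB2HSV)
m=((hsv[...,1]<70)&(hsv[...,2]>110)).astype('u1');m[:145]=0;m[:,:205]=0;m[210:]=0;m[:,335:]=0
n,l,s,c=cv2.connectedComponentsWithStats(m)
for i in range(1,n):
    if s[i,4]>15: print(s[i],c[i],plane('top',*c[i],.126,1)[:2])
E
```

```text
39.62 [0.516 0.274 0.356] [[-0.32, 0.95, -0.01], [0.95, 0.32, 0.01], [0.01, -0.01, -1.0]] [ 0.3 -0.4  0.1] 0.051 0.0
[-0.964  0.412  0.634  1.486 -0.257  1.329  0.021]
(array([0.601, 0.059, 0.124]), array([-0.01 , -0.018,  0.019]))
[225 170  17  17 172] [232.826 177.61 ] [0.56  0.028]
[250 172  17  17 174] [258.121 180.115] [ 0.549 -0.062]
[316 173  13  13 157] [322.102 179.306] [ 0.546 -0.29 ]
```

```bash
python3 -m inch '[[0.25,0.03,0,0,0,0,0.6],[0.5,0.059,0,0,0,0,0.6],[0.6,0.059,0.05,0,-0.02,0.02,0.6],[0.6,0.059,0.124,0,-0.02,0.02,0.6],[0.6,0.059,0.124,0,-0.02,0.02,0.6],[0.6,0.059,0.124,0,-0.02,0.02,0.6]]' >/dev/null; python3 - <<'E'
from h import *
np.set_printoptions(precision=3,suppress=True)
st();print(observe()['joints'].round(3))
y=np.array([-.313,.95,0]);G=np.array([.489,.3985,.195])+.024*y
print(go(G,[0,0,-1],y))
E
```

```text
40.42 [0.484 0.419 0.329] [[-0.31, 0.95, -0.0], [0.95, 0.31, 0.0], [0.0, -0.0, -1.0]] [ 0.5 -1.   0.8] 0.051 0.0
[-1.13   0.519  0.606  1.389 -0.299  1.326 -0.2  ]
(array([ 0.011, -0.006,  0.612]), array([-0.004, -0.005, -0.009]))
```

```bash
python3 -m inch '[[0.011,0,0.15,0,0,0,0.6],[0.011,0,0.3,0,0,0,0.6],[0.011,0,0.4,0,0,0,0.6],[0.011,0,0.5,0,0,0,0.6],[0.011,0,0.56,0,0,0,0.6],[0.011,0,0.61,0,0,0,0.6],[0.011,0,0.61,0,0,0,0.6]]'
```

```text
clock: 41.3
position: [0.4819, 0.4227, 0.1756]
tcp_rot: [0.587, 0.809, -0.001, -0.002]
force: [0.3, -0.5, 0.5]
grip_width: 0.0515
grasp_force: 0.0
```

```bash
python3 -m inch '[[0,0,0,0,0,0,0.3],[0,0,0,0,0,0,0],[0,0,0,0,0,0,0],[0,0,0,0,0,0,0],[0,0,0,0,0,0,0]]'
```

```text
clock: 41.92
position: [0.4823, 0.4232, 0.1762]
tcp_rot: [0.587, 0.81, 0.0, -0.002]
force: [1.6, 0.3, 3.0]
grip_width: 0.0055
grasp_force: 58.6
```

```bash
python3 -m inch '[[0,0,-0.05,0,0,0,0],[0,0,-0.1,0,0,0,0],[0,0,-0.16,0,0,0,0],[0,0,-0.22,0,0,0,0],[0,0,-0.28,0,0,0,0],[0,0,-0.34,0,0,0,0],[0,0,-0.34,0,0,0,0],[0,0,-0.34,0,0,0,0]]'; python3 - <<'E'
from h import *
print(observe()['torque'].round(3))
a=camera('top')[160:225,100:160,::-1];b=camera('side')[105:160,195:275,::-1]
o=np.zeros((550,800,3),'u1');cv2.imwrite('pics/bk2.png',cv2.resize(a,(480,520),interpolation=2));cv2.imwrite('pics/bks2.png',cv2.resize(b,(800,550),interpolation=2))
E
```

```text
clock: 42.92
position: [0.4849, 0.4202, 0.2586]
tcp_rot: [0.588, 0.809, -0.002, 0.0]
force: [15.9, -1.6, -27.4]
grip_width: 0.0054
grasp_force: 59.1
[-0.202 -3.383  0.029]
```

```bash
python3 -m inch '[[0,0,0.05,0,0,0,0],[0,0,0.12,0,0,0,0],[0,0,0.14,0,0,0,0],[0,0,0.14,0,0,0,0]]'; python3 - <<'E'
from h import *
print(observe()['torque'].round(3))
s=observe();print(R.from_quat(s['tcp_rot']).inv().apply([-.957*.1,-.29*.1,0])/.25)
save('side','bks3.png',(195,100,80,60))
E
```

```text
clock: 43.52
position: [0.4818, 0.423, 0.2256]
tcp_rot: [0.587, 0.81, -0.001, -0.002]
force: [-0.5, -0.0, -1.6]
grip_width: 0.0055
grasp_force: 61.8
[ 0.063 -0.012  0.05 ]
[ 0.00873522 -0.39989138  0.00155474]
```

View pics/bks3.png

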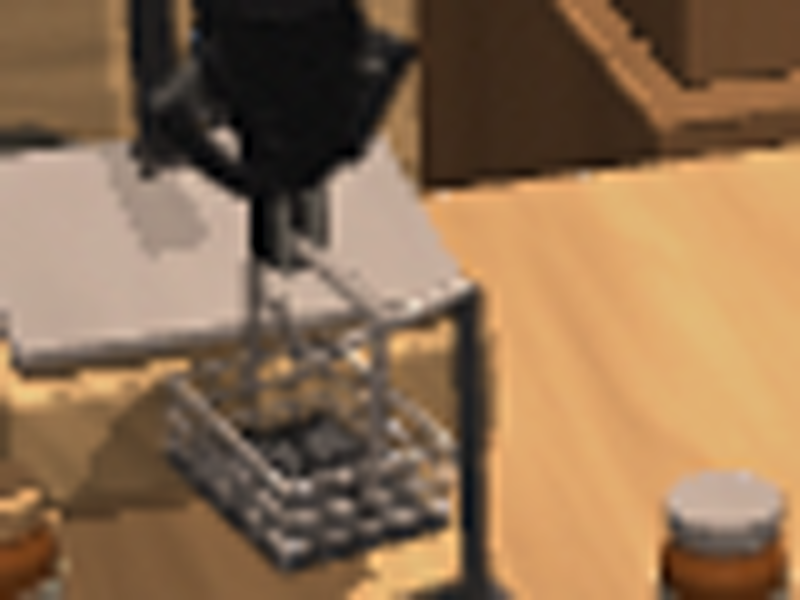

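```bash
python3 -m inch '[[0,-0.05,0,0,0,0,0],[0,-0.12,0,0,0,0,0],[0,-0.2,0,0,0,0,0],[0,-0.28,0,0,0,0,0],[0,-0.36,0,0,0,0,0],[0,-0.42,0,0,0,0,0],[0,-0.42,0,0,0,0,0],[0,-0.42,0,0,0,0,0]]'; python3 -m inch '[[0,0,-0.12,0,0,0,0],[0,0,-0.25,0,0,0,0],[0,0,-0.4,0,0,0,0],[0,0,-0.55,0,0,0,0],[0,0,-0.55,0,0,0,0]]';python3 - <<'E'
from h import *
np.set_printoptions(precision=3,suppress=True)
yc=np.array([.06,.998,0]);G=np.array([.5725,.167,.152])+.024*yc
print(go(G+[0,0,.1],[0,0,-1],yc))
E
```

```text
clock: 44.58
position: [0.3829, 0.3906, 0.2265]
tcp_rot: [0.587, 0.81, 0.0, -0.002]
force: [0.1, -0.1, -2.3]
grip_width: 0.0055
grasp_force: 61.9
clock: 45.2
position: [0.3848, 0.3905, 0.3662]
tcp_rot: [0.588, 0.809, 0.002, -0.002]
force: [0.2, 0.0, -3.0]
grip_width: 0.0057
grasp_force: 61.9
(array([-0.996,  0.471,  0.528]), array([ 0.001, -0.011,  0.716]))
```

```bash
python3 -m inch '[[-0.2,0.03,0,0,0,0.1,0],[-0.4,0.08,0,0,0,0.3,0],[-0.6,0.2,0,0,0,0.5,0],[-0.8,0.35,0,0,0,0.7,0],[-0.996,0.471,0,0,0,0.716,0],[-0.996,0.471,0.1,0,0,0.716,0],[-0.996,0.471,0.2,0,0,0.716,0],[-0.996,0.471,0.3,0,0,0.716,0],[-0.996,0.471,0.3,0,0,0.716,0]]';python3 - <<'E'
from h import *
np.set_printoptions(precision=3,suppress=True)
st()
yc=np.array([.06,.998,0]);G=np.array([.5725,.167,.152])+.024*yc
print(go(G+[0,0,.04],[0,0,-1],yc))
im=camera('top');cv2.imwrite('pics/t9.png',im[:,:,::-1])
hsv=cv2.cvtColor(im,cv2.COLOR_RGB2HSV)
m=((hsv[...,1]<70)&(hsv[...,2]>110)).astype('u1');m[:145]=0;m[:,:205]=0;m[210:]=0;m[:,335:]=0
n,l,s,c=cv2.connectedComponentsWithStats(m)
for i in range(1,n):
    if s[i,4]>15: print(s[i],c[i],plane('top',*c[i],.126,1)[:2])
E
```

```text
clock: 46.32
position: [0.5708, 0.1897, 0.285]
tcp_rot: [0.728, 0.686, -0.003, -0.003]
force: [-0.3, 0.9, -1.1]
grip_width: 0.0053
grasp_force: 61.8
46.33 [0.571 0.19  0.285] [[0.06, 1.0, -0.01], [1.0, -0.06, 0.0], [-0.0, -0.01, -1.0]] [-0.3  0.9 -1.1] 0.0053 61.83096528053284
(array([0.006, 0.016, 0.448]), array([-0.016,  0.001,  0.001]))
[225 170  17  17 169] [232.988 177.609] [0.56  0.027]
[268 173  16  17 168] [275.619 181.042] [ 0.544 -0.124]
[316 173  13  13 158] [322.063 179.335] [ 0.546 -0.29 ]
```

```bash
python3 -m inch '[[0.012,0.016,0.1,0,0,0,0],[0.012,0.016,0.2,0,0,0,0],[0.012,0.016,0.3,0,0,0,0],[0.012,0.016,0.4,0,0,0,0],[0.012,0.016,0.48,0,0,0,0],[0.012,0.016,0.54,0,0,0,0],[0.012,0.016,0.58,0,0,0,0],[0.012,0.016,0.58,0,0,0,0]]';python3 -m inch '[[0,0,0.01,0,0,0,0],[0,0,0.02,0,0,0,0],[0,0,0.02,0,0,0,0]]'
```

```text
clock: 47.38
position: [0.5785, 0.1915, 0.1449]
tcp_rot: [0.728, 0.685, 0.002, 0.0]
force: [1.0, -3.2, 10.1]
grip_width: 0.005
grasp_force: 64.9
clock: 47.75
position: [0.5798, 0.1936, 0.1418]
tcp_rot: [0.728, 0.686, 0.004, -0.0]
force: [1.4, -0.1, 22.8]
grip_width: 0.0056
grasp_force: 70.7
```

```bash
python3 - <<'E'
from h import *
np.set_printoptions(precision=3,suppress=True)
s=observe();print(s['torque'],s['force'])
im=camera('side')[95:215,255:345];print(im.shape)
cv2.imwrite('pics/x.png',im[:,:,::-1])
t=camera('top')
# wire (grey, low saturation, bright) and dark rim pixels in the bay region, top view
hsv=cv2.cvtColor(t,cv2.COLOR_RGB2HSV)
for P,n in(([.6703,.2275,.045],'back-left rim'),([.6587,.0927,.045],'div back'),([.4773,.1011,.045],'div front')):print(n,np.array(proj('top',P,1)))
for r in range(146,206,3): print(r,' '.join('%3d/%3d'%(hsv[r,c,1],hsv[r,c,2]) for c in range(174,220,2)))
E
```

```text
[ 0.374 -0.259  0.166] [ 1.425 -0.144 22.848]
(120, 90, 3)
back-left rim [179.388 151.503]
div back [215.405 153.607]
div front [214.197 202.201]
146   0/ 50  15/ 50  31/ 49  35/ 51  31/ 50  31/ 50  38/ 47   0/ 42  24/ 64  24/ 65  23/ 67  26/ 68  26/ 68  25/ 70  26/ 69  22/ 70  22/ 69  22/ 69  19/ 68  19/ 68  23/ 68  22/ 69  22/ 69
149  33/ 62  33/ 61  31/ 58  38/ 61  24/ 53  32/ 63  32/ 48 114/ 58 165/125 167/130 168/129 167/130 166/129 168/129 168/129 166/129 165/128 167/127 164/121 155/ 84 134/ 76  63/ 65 136/ 75
152  33/ 69  30/ 68  30/ 59  32/ 64  28/ 55  36/ 63  34/ 45 114/ 38 166/115 169/130 169/130 167/131 169/131 169/130 167/130 167/130 167/130 167/130 165/131 169/130 149/ 94 105/ 80 167/125
155  35/ 73  35/ 72  33/ 61  37/ 62  31/ 58  33/ 62  20/ 39 107/ 38 166/114 167/131 166/132 168/132 168/132 166/132 167/134 167/134 167/134 168/135 168/135 167/134 146/ 96 116/ 90 167/133
158  26/ 80  29/ 78  31/ 65  34/ 60  30/ 60  31/ 58  21/ 36 127/ 38 168/126 169/145 168/146 167/145 167/145 167/145 167/145 166/144 166/143 168/143 168/143 167/142 138/100 123/ 95 166/141
161  33/ 69  3
[... 2105 characters left out ...]
 167/133 167/133 167/133 168/132 169/130 169/113 170/111 167/110 169/110 167/110 169/110 167/110 169/110 154/ 73 112/ 73 166/109 168/111
197  28/ 54  35/ 51  29/ 44  27/ 38  46/ 66  57/ 76  67/ 80  65/ 83  67/ 84  76/ 87  78/ 88  82/ 87 110/ 86 103/ 79  97/ 76 110/ 81 117/ 83 120/ 83 132/ 89 100/ 66  89/ 69 147/ 97 147/ 99
200  34/ 53  36/ 49  36/ 43  93/ 71 127/145 128/149 129/148 128/147 127/142 129/113 127/137 123/124 123/110 121/110 123/104 119/109 112/109 125/100 126/ 99 122/100 124/ 99 112/ 96  84/ 67
203  34/ 52  38/ 47  26/ 40 104/103 118/167 118/171 119/171 119/171 119/171 119/172 119/171 119/171 119/171 120/172 124/164 131/160 131/161 133/161 131/161 131/161 131/161 131/162 134/162
```

```bash
python3 - <<'E'
from h import *
np.set_printoptions(precision=4,suppress=True)
for z in(.075,.09):print(plane('top',208.5,174,z,1),plane('top',204,162.5,z,1),plane('top',200,186.5,z,1))
print('divider',plane('top',213.3,174,.045,1))
print('left rim back, any',plane('top',180,152,.045,1),'front rim',plane('top',196,197.5,.064,1))
im0=cv2.imread('pics/t3.png') # earlier unobstructed 3.33x crop
h=cv2.cvtColor(im0,cv2.COLOR_BGR2HSV)
r=int((174-75)/.3); print([(round(150+c*.3,1),int(h[r,c,1]),int(h[r,c,2])) for c in range(80,130,2)],[(round(150+c*.3,1),int(h[r,c,2])) for c in range(204,230,2)])
E
```

```text
[0.5801 0.1178 0.075 ] [0.6229 0.1335 0.075 ] [0.535  0.1499 0.075 ]
[0.5787 0.1167 0.09  ] [0.6211 0.1322 0.09  ] [0.534  0.1485 0.09  ]
divider [0.5824 0.1021 0.045 ]
left rim back, any [0.6684 0.2252 0.045 ] front rim [0.4957 0.1664 0.064 ]
[(174.0, 119, 167), (174.6, 119, 165), (175.2, 120, 161), (175.8, 122, 148), (176.4, 125, 129), (177.0, 118, 110), (177.6, 101, 91), (178.2, 79, 81), (178.8, 71, 72), (179.4, 99, 75), (180.0, 135, 87), (180.6, 160, 105), (181.2, 166, 118), (181.8, 169, 128), (182.4, 168, 132), (183.0, 168, 132), (183.6, 169, 133), (184.2, 169, 134), (184.8, 167, 134), (185.4, 167, 133), (186.0, 167, 133), (186.6, 169, 133), (187.2, 169, 134), (187.8, 167, 134), (188.4, 167, 134)] [(211.2, 142), (211.8, 141), (212.4, 132), (213.0, 114), (213.6, 92), (214.2, 80), (214.8, 76), (215.4, 86), (216.0, 102), (216.6, 123), (217.2, 135), (217.8, 143), (218.4, 145)]
```

```bash
python3 -m inch '[[0,0,-0.04,0,0,0,0],[0,0,-0.08,0,0,0,0],[-0.02,-0.01,-0.08,0,0,0,0],[-0.034,-0.02,-0.08,0,0,0,0],[-0.034,-0.02,-0.08,0,0,0,0]]';python3 -m inch '[[0,0,0.03,0,0,0,0],[0,0,0.06,0,0,0,0],[0,0,0.08,0,0,0,0],[0,0,0.08,0,0,0,0]]';python3 -m inch '[[0,0,0.01,0,0,0,0],[0,0,0.02,0,0,0,0],[0,0,0.02,0,0,0,0]]';python3 -c "
from h import *
print(observe()['torque'].round(3))"
```

```text
clock: 48.48
position: [0.5695, 0.1843, 0.1572]
tcp_rot: [0.728, 0.686, -0.001, -0.002]
force: [-0.4, -0.4, -0.9]
grip_width: 0.0053
grasp_force: 68.1
clock: 48.98
position: [0.5712, 0.1858, 0.1378]
tcp_rot: [0.727, 0.686, 0.0, -0.002]
force: [0.5, 2.2, 5.6]
grip_width: 0.0057
grasp_force: 68.7
clock: 49.35
position: [0.5722, 0.1882, 0.1344]
tcp_rot: [0.727, 0.687, 0.003, -0.002]
force: [0.2, 8.8, 16.8]
grip_width: 0.0054
grasp_force: 70.1
[ 1.491 -0.056 -0.046]
```

```bash
python3 - <<'E'
from h import *
np.set_printoptions(precision=4,suppress=True)
t=camera('top');h=cv2.cvtColor(t,cv2.COLOR_RGB2HSV)
for r in(160,162,164,168,172,176,180,184,186,188,190):print(r,[(c,int(h[r,c,1]),int(h[r,c,2])) for c in range(200,218,1)])
for P in([.572,.109,.075],[.572,.109,.035],[.572,.219,.075]):print(proj('top',P,1),proj('side',P,1))
i=camera('side')[100:200,235:345,::-1];cv2.imwrite('pics/x2.png',i)
E
```

```text
160 [(200, 167, 145), (201, 169, 145), (202, 169, 145), (203, 167, 145), (204, 167, 147), (205, 168, 146), (206, 168, 146), (207, 168, 146), (208, 167, 147), (209, 167, 147), (210, 168, 147), (211, 167, 147), (212, 168, 146), (213, 164, 137), (214, 139, 103), (215, 86, 83), (216, 134, 101), (217, 165, 133)]
162 [(200, 169, 137), (201, 166, 138), (202, 166, 138), (203, 166, 138), (204, 167, 139), (205, 167, 139), (206, 167, 139), (207, 166, 140), (208, 168, 140), (209, 168, 140), (210, 166, 140), (211, 167, 139), (212, 165, 139), (213, 163, 130), (214, 135, 98), (215, 85, 81), (216, 134, 99), (217, 164, 129)]
164 [(200, 112, 127), (201, 98, 130), (202, 94, 135), (203, 102, 143), (204, 102, 148), (205, 100, 150), (206, 101, 149), (207, 99, 149), (208, 102, 148), (209, 119, 146), (210, 126, 144), (211, 130, 143), (212, 146, 140), (213, 155, 133), (214, 126, 101), (215, 80, 83), (216, 138, 102), (217, 164, 132)]
168 [(200, 22, 58), (201, 26, 59), (202, 22, 59), (203, 21, 60), (204, 24, 64), (205, 23, 66), (206, 27, 67), (207, 23, 66), (208, 24, 63), (209, 26, 49), (210, 21, 62), (211, 27
[... 1781 characters left out ...]
, 169, 110)]
190 [(200, 158, 108), (201, 157, 109), (202, 159, 109), (203, 155, 105), (204, 149, 91), (205, 145, 81), (206, 135, 81), (207, 127, 84), (208, 119, 86), (209, 110, 88), (210, 109, 89), (211, 122, 94), (212, 145, 100), (213, 116, 77), (214, 105, 73), (215, 155, 105), (216, 168, 117), (217, 169, 118)]
(np.float64(210.94331304890238), np.float64(176.14206052641177)) (np.float64(263.0104712050728), np.float64(188.85105396919752))
(np.float64(211.70944169708645), np.float64(177.05573667127027)) (np.float64(262.9705339790883), np.float64(196.62170255341357))
(np.float64(180.98523362312628), np.float64(176.9282861320542)) (np.float64(255.52157492544023), np.float64(174.90539349649535))
```

```bash
python3 -m inch '[[0,0,-0.05,0,0,0,0],[0,0,-0.1,0,0,0,0],[0,0,-0.1,0,0,0,0]]';cat > bk.py <<'E'
from h import *
t=camera('top');h=cv2.cvtColor(t,cv2.COLOR_RGB2HSV)
print(observe()['torque'].round(3))
for r in(170,178,184):print(r,[(c,int(h[r,c,1]),int(h[r,c,2])) for c in range(206,218,1)])
E
python3 bk.py; python3 -m inch '[[0.012,0,0,0,0,0,0],[0.012,0,0.02,0,0,0,0],[0.012,0,0.05,0,0,0,0],[0.012,0,0.07,0,0,0,0],[0.012,0,0.07,0,0,0,0]]';python3 bk.py
```

```text
clock: 49.82
position: [0.5705, 0.1845, 0.1584]
tcp_rot: [0.728, 0.686, -0.0, -0.002]
force: [-0.0, -0.2, -2.1]
grip_width: 0.0051
grasp_force: 68.2
[0.03  0.025 0.051]
170 [(206, 22, 70), (207, 22, 69), (208, 21, 61), (209, 21, 49), (210, 27, 84), (211, 37, 138), (212, 80, 127), (213, 124, 84), (214, 88, 61), (215, 104, 76), (216, 156, 116), (217, 166, 141)]
178 [(206, 21, 36), (207, 21, 36), (208, 8, 32), (209, 23, 33), (210, 61, 46), (211, 109, 70), (212, 142, 86), (213, 135, 70), (214, 78, 62), (215, 123, 81), (216, 159, 104), (217, 168, 111)]
184 [(206, 22, 59), (207, 24, 54), (208, 19, 40), (209, 34, 53), (210, 58, 88), (211, 111, 101), (212, 150, 100), (213, 133, 75), (214, 85, 66), (215, 139, 86), (216, 165, 105), (217, 168, 111)]
clock: 50.5
position: [0.5698, 0.1877, 0.1393]
tcp_rot: [0.728, 0.686, -0.001, -0.002]
force: [-0.4, -0.9, -1.5]
grip_width: 0.0055
grasp_force: 68.1
[ 0.029 -0.082  0.015]
170 [(206, 25, 71), (207, 23, 66), (208, 26, 50), (209, 35, 51), (210, 62, 78), (211, 110, 100), (212, 149, 106), (213, 143, 82), (214, 84, 70), (215, 94, 84), (216, 151, 118), (217, 167, 142)]
178 [(206, 25, 52), (207, 21, 49), (208, 26, 39), (209, 43, 48), (210, 60, 72), (211, 113, 86), (212, 156, 95), (213, 145, 74), (214, 81, 63), (215, 123, 81), (216, 159, 104), (217, 166, 112)]
184 [(206, 22, 59), (207, 23, 55), (208, 25, 41), (209, 33, 70), (210, 48, 117), (211, 99, 119), (212, 152, 104), (213, 133, 75), (214, 89, 66), (215, 139, 86), (216, 165, 105), (217, 170, 111)]
```

```bash
for i in 1 2; do python3 -m inch '[[0,0,0.008,0,0,0,0],[0,0,0.015,0,0,0,0],[0,0,0.015,0,0,0,0]]';done;python3 bk.py
```

```text
clock: 50.92
position: [0.5704, 0.1885, 0.1367]
tcp_rot: [0.728, 0.686, -0.0, -0.002]
force: [-1.5, 3.9, 4.7]
grip_width: 0.0055
grasp_force: 68.7
clock: 51.3
position: [0.571, 0.1895, 0.1338]
tcp_rot: [0.727, 0.686, 0.001, -0.002]
force: [-1.6, 5.7, 11.5]
grip_width: 0.0057
grasp_force: 69.7
[ 0.812  0.341 -0.098]
170 [(206, 25, 72), (207, 22, 71), (208, 19, 66), (209, 20, 52), (210, 22, 83), (211, 26, 128), (212, 42, 104), (213, 84, 70), (214, 71, 68), (215, 94, 84), (216, 151, 118), (217, 165, 142)]
178 [(206, 21, 37), (207, 21, 36), (208, 26, 30), (209, 24, 32), (210, 34, 52), (211, 54, 81), (212, 104, 86), (213, 120, 68), (214, 78, 62), (215, 123, 81), (216, 162, 104), (217, 168, 112)]
184 [(206, 18, 57), (207, 19, 53), (208, 14, 37), (209, 28, 37), (210, 35, 66), (211, 52, 98), (212, 106, 101), (213, 122, 75), (214, 89, 66), (215, 139, 86), (216, 165, 105), (217, 168, 111)]
```

```bash
python3 -m inch '[[0,0,0.01,0,0,0,0.1],[0,0,0.01,0,0,0,0.2],[0,0,0.01,0,0,0,0.4],[0,0,0.01,0,0,0,0.4],[0,0,0.01,0,0,0,0.4]]';python3 bk.py;python3 -m inch '[[0,0,-0.1,0,0,0,0.4],[0,0,-0.25,0,0,0,0.4],[0,0,-0.5,0,0,0,0.4],[0,0,-0.7,0,0,0,0.4],[0.3,-0.3,-0.7,0,0,0,0.2],[0.6,-0.5,-0.7,0,0,0,0],[0.9,-0.7,-0.7,0,0,0,0],[0.9,-0.7,-0.7,0,0,0,0]]' ;python3 bk.py; python3 - <<'E'
from h import *
t=camera('top');h=cv2.cvtColor(t,cv2.COLOR_RGB2HSV)
for r in range(158,194,4):print(r,[(c,int(h[r,c,1]),int(h[r,c,2])) for c in range(176,190,1)])
print([(r,int(h[r,190,1]),int(h[r,190,2])) for r in range(150,205)])
E
```

```text
clock: 51.98
position: [0.5701, 0.1878, 0.13]
tcp_rot: [0.728, 0.686, -0.001, -0.002]
force: [-0.1, 0.3, -0.7]
grip_width: 0.0342
grasp_force: 0.0
[-0.017  0.001 -0.055]
170 [(206, 25, 72), (207, 25, 71), (208, 23, 66), (209, 19, 53), (210, 24, 84), (211, 27, 132), (212, 44, 110), (213, 83, 74), (214, 75, 68), (215, 92, 83), (216, 150, 117), (217, 166, 141)]
178 [(206, 14, 36), (207, 23, 34), (208, 25, 31), (209, 23, 33), (210, 48, 48), (211, 70, 66), (212, 115, 73), (213, 119, 62), (214, 75, 61), (215, 123, 81), (216, 159, 104), (217, 168, 112)]
184 [(206, 22, 57), (207, 24, 53), (208, 13, 38), (209, 32, 55), (210, 30, 92), (211, 43, 96), (212, 99, 88), (213, 120, 68), (214, 86, 65), (215, 138, 87), (216, 165, 105), (217, 168, 111)]
clock: 53.02
position: [0.4269, 0.3937, 0.3063]
tcp_rot: [0.728, 0.686, -0.0, -0.002]
force: [0.3, 0.7, -0.3]
grip_width: 0.0
grasp_force: 0.0
[0.473 0.25  0.031]
170 [(206, 23, 68), (207, 23, 67), (208, 21, 62), (209, 20, 50), (210, 23, 79), (211, 27, 124), (212, 42, 103), (213, 84, 70), (214, 73, 63), (215, 95, 78), (216, 152, 111), (217, 166, 134)]
17
[... 2614 characters left out ...]
8), (161, 168, 132), (162, 168, 129), (163, 161, 128), (164, 113, 120), (165, 49, 105), (166, 23, 66), (167, 23, 56), (168, 23, 66), (169, 23, 67), (170, 23, 68), (171, 22, 69), (172, 25, 72), (173, 28, 91), (174, 31, 124), (175, 32, 126), (176, 32, 88), (177, 28, 63), (178, 23, 44), (179, 20, 38), (180, 28, 55), (181, 23, 66), (182, 23, 68), (183, 26, 69), (184, 23, 68), (185, 23, 68), (186, 25, 72), (187, 25, 91), (188, 30, 109), (189, 78, 91), (190, 163, 111), (191, 168, 132), (192, 169, 133), (193, 170, 126), (194, 169, 125), (195, 165, 124), (196, 142, 111), (197, 76, 81), (198, 49, 68), (199, 116, 90), (200, 128, 134), (201, 124, 156), (202, 123, 162), (203, 120, 162), (204, 115, 162)]
```

```bash
python3 - <<'E'
from h import *
np.set_printoptions(precision=4,suppress=True)
t=camera('top');now=cv2.cvtColor(t,cv2.COLOR_RGB2GRAY).astype(int)
o=cv2.resize(cv2.imread('pics/top0.png'),(512,384),interpolation=cv2.INTER_AREA);old=cv2.cvtColor(o,cv2.COLOR_BGR2GRAY).astype(int)
for c in(205,222,300,320):
    print(c,'old',list(old[155:172,c]),'now',list(now[192:212,c]))
for a,b in((160.5,199),):pass
print([plane('top',205,r,.064,1)[:2] for r in (161,198)])
# handle bar rows
for c in(245,255,265):print(c,'old',list(old[170:184,c]),'now',list(now[208:228,c]))
print('bail ends expected',proj('top',[.574,.217,.15],1),proj('top',[.568,.111,.15],1))
h=cv2.cvtColor(t,cv2.COLOR_RGB2HSV);print([(c,int(h[175,c,1]),int(h[175,c,2])) for c in range(204,217)])
n,l,s,c=cv2.connectedComponentsWithStats(((h[...,1]<70)&(h[...,2]>110)&(np.arange(384)[:,None]>145)&(np.arange(384)[:,None]<210)&(np.arange(512)>217)&(np.arange(512)<335)).astype('u1'))
for i in range(1,n):
    if s[i,4]>15:print(s[i],c[i],plane('top',*c[i],.126,1)[:2])
E
```

```text
205 old [np.int64(82), np.int64(80), np.int64(79), np.int64(74), np.int64(64), np.int64(52), np.int64(44), np.int64(51), np.int64(75), np.int64(106), np.int64(119), np.int64(120), np.int64(121), np.int64(122), np.int64(122), np.int64(122), np.int64(123)] now [np.int64(90), np.int64(89), np.int64(87), np.int64(87), np.int64(84), np.int64(75), np.int64(64), np.int64(67), np.int64(96), np.int64(125), np.int64(134), np.int64(137), np.int64(139), np.int64(139), np.int64(140), np.int64(141), np.int64(141), np.int64(138), np.int64(136), np.int64(136)]
222 old [np.int64(82), np.int64(81), np.int64(80), np.int64(78), np.int64(72), np.int64(58), np.int64(49), np.int64(43), np.int64(51), np.int64(77), np.int64(107), np.int64(116), np.int64(117), np.int64(116), np.int64(117), np.int64(119), np.int64(120)] now [np.int64(93), np.int64(91), np.int64(89), np.int64(89), np.int64(89), np.int64(84), np.int64(72), np.int64(63), np.int64(61), np.int64(88), np.int64(127), np.int64(138), np.int64(139), np.int64(140), np.int64(141), np.int64(142), np.int64(141), np.int64(138), np.int64(134), np.int64(130)]

[... 2587 characters left out ...]
(131), np.int64(133), np.int64(134), np.int64(136), np.int64(137), np.int64(137), np.int64(136), np.int64(136)]
bail ends expected (np.float64(178.6818606702052), np.float64(174.55339279847553)) (np.float64(208.86222295973303), np.float64(175.4634549922481))
[(204, 37, 131), (205, 36, 129), (206, 36, 127), (207, 41, 124), (208, 44, 122), (209, 44, 117), (210, 37, 103), (211, 32, 113), (212, 60, 94), (213, 91, 67), (214, 60, 64), (215, 99, 77), (216, 155, 105)]
[225 166  17  17 168] [232.875  173.8214] [0.5738 0.0273]
[268 169  16  17 164] [275.7927 177.3354] [ 0.5574 -0.1249]
[316 170  13  13 156] [322.0641 175.5641] [ 0.5595 -0.2906]
[234 201   3   9  26] [235.0385 205.1538] [0.4623 0.0223]
```

```bash
python3 - <<'E'
from h import *
np.set_printoptions(precision=4,suppress=True)
st();x=[.06,.998,0]
print(rows([.445,.058,.3],Rt=toolR([0,0,-1],x)),rows([.445,.058,.037],Rt=toolR([0,0,-1],x)))
E
```

```text
53.17 [0.4254 0.3959 0.3052] [[0.05, 1.0, -0.01], [1.0, -0.05, 0.0], [0.0, -0.01, -1.0]] [ 0.  -0.4  0.5] -0.0002 0.0
(array([-1.346,  0.148,  0.018]), array([-0.01 , -0.004,  0.016])) (array([-1.348,  0.154,  1.07 ]), array([-0.01 , -0.004,  0.016]))
```

```bash
python3 -m inch '[[-0.2,0,0,0,0,0,0],[-0.4,0,0,0,0,0,0],[-0.6,0,0,0,0,0,0],[-0.8,0.1,0,0,0,0,0],[-1,0.15,0,0,0,0,0],[-1,0.15,0,0,0,0.016,0],[-1,0.15,0,0,0,0.016,0]]' >/dev/null; python3 -m inch '[[-0.2,0,0,0,0,0,0],[-0.345,0,0.1,0,0,0,0],[-0.345,0,0.3,0,0,0,0],[-0.345,0,0.5,0,0,0,0],[-0.345,0,0.65,0,0,0,0],[-0.345,0,0.8,0,0,0,0],[-0.345,0,0.9,0,0,0,0],[-0.345,0,0.9,0,0,0,0]]'
```

```text
clock: 55.05
position: [0.4432, 0.0554, 0.0789]
tcp_rot: [0.73, 0.683, -0.002, -0.003]
force: [-0.8, -0.4, 0.2]
grip_width: 0.0
grasp_force: 0.0
```

```bash
python3 -m inch '[[0,0,0.08,0,0,0,0],[0,0,0.165,0,0,0,0],[0,0,0.165,0,0,0,0]]'; python3 -m inch '[[0,0.015,0,0,0,0,0],[0,0.03,0,0,0,0,0],[0,0.045,0,0,0,0,0],[0,0.06,0,0,0,0,0],[0,0.075,0,0,0,0,0],[0,0.09,0,0,0,0,0],[0,0.105,0,0,0,0,0],[0,0.12,0,0,0,0,0],[0,0.135,0,0,0,0,0],[0,0.15,0,0,0,0,0],[0,0.165,0,0,0,0,0],[0,0.18,0,0,0,0,0]]'; python3 -m inch '[[0,0.015,0,0,0,0,0],[0,0.03,0,0,0,0,0],[0,0.045,0,0,0,0,0],[0,0.06,0,0,0,0,0],[0,0.075,0,0,0,0,0],[0,0.09,0,0,0,0,0],[0,0.105,0,0,0,0,0],[0,0.12,0,0,0,0,0],[0,0.135,0,0,0,0,0],[0,0.15,0,0,0,0,0],[0,0.165,0,0,0,0,0],[0,0.18,0,0,0,0,0]]'
```

```text
clock: 55.42
position: [0.444, 0.0554, 0.0391]
tcp_rot: [0.73, 0.683, -0.001, -0.002]
force: [-0.4, -0.1, 0.0]
grip_width: 0.0001
grasp_force: 0.0
clock: 56.92
position: [0.4892, 0.0518, 0.0388]
tcp_rot: [0.731, 0.683, -0.001, -0.002]
force: [-2.6, -1.2, 0.6]
grip_width: -0.0001
grasp_force: 1.3
clock: 58.42
position: [0.5341, 0.0488, 0.0386]
tcp_rot: [0.731, 0.683, -0.001, -0.002]
force: [-2.1, 0.1, 3.0]
grip_width: -0.0004
grasp_force: 1.3
```

```bash
cat > chk.py <<'E'
from h import *
t=camera('top');h=cv2.cvtColor(t,cv2.COLOR_RGB2HSV)
Y=np.arange(384)[:,None];X=np.arange(512)
n,l,s,c=cv2.connectedComponentsWithStats(((h[...,1]<75)&(h[...,2]>110)&(Y>125)&(Y<210)&(X>217)&(X<335)).astype('u1'))
for i in range(1,n):
    if s[i,4]>15:print(s[i],plane('top',*c[i],.126,1)[:2].round(3))
g=cv2.cvtColor(t,cv2.COLOR_RGB2GRAY)
for k in(190,205,320):print(k,'front rim row',155+int(np.argmin(g[155:205,k])))
E
python3 chk.py
```

```text
[270 126  65   3 124] [ 0.737 -0.252]
[226 147  17  17 166] [0.641 0.023]
[269 151  16  17 168] [ 0.624 -0.13 ]
[316 151  14  13 164] [ 0.626 -0.296]
[236 185  45  15 135] [ 0.495 -0.082]
190 front rim row 202
205 front rim row 202
320 front rim row 165
```

```bash
python3 -m inch '[[0,0.015,0,0,0,0,0],[0,0.03,0,0,0,0,0],[0,0.045,0,0,0,0,0],[0,0.06,0,0,0,0,0],[0,0.075,0,0,0,0,0],[0,0.09,0,0,0,0,0],[0,0.105,0,0,0,0,0],[0,0.12,0,0,0,0,0],[0,0.135,0,0,0,0,0],[0,0.15,0,0,0,0,0],[0,0.165,0,0,0,0,0],[0,0.18,0,0,0,0,0]]'; python3 -m inch '[[0,0.012,0,0,0,0,0],[0,0.024,0,0,0,0,0],[0,0.036,0,0,0,0,0],[0,0.046,0,0,0,0,0],[0,0.056,0,0,0,0,0],[0,0.066,0,0,0,0,0],[0,0.074,0,0,0,0,0],[0,0.082,0,0,0,0,0],[0,0.09,0,0,0,0,0],[0,0.098,0,0,0,0,0],[0,0.106,0,0,0,0,0],[0,0.114,0,0,0,0,0]]';python3 chk.py
```

```text
clock: 59.98
position: [0.579, 0.0458, 0.0384]
tcp_rot: [0.731, 0.683, -0.001, -0.002]
force: [-2.6, 1.1, 1.7]
grip_width: 0.0002
grasp_force: 1.4
clock: 61.48
position: [0.6073, 0.0439, 0.0383]
tcp_rot: [0.731, 0.683, -0.001, -0.002]
force: [-2.4, 1.1, 1.9]
grip_width: 0.0002
grasp_force: 1.3
[270 126  65   3 125] [ 0.737 -0.252]
[227 132  16  10 116] [0.711 0.018]
[269 134  17  13 149] [ 0.694 -0.136]
[318 135  13   9  96] [ 0.691 -0.301]
[236 166  46  14 124] [ 0.565 -0.085]
190 front rim row 183
205 front rim row 185
320 front rim row 167
```

```bash
python3 -m inch '[[0,0.006,0,0,0,0,0],[0,0.012,0,0,0,0,0],[0,0.018,0,0,0,0,0],[0,0.024,0,0,0,0,0],[0,0.03,0,0,0,0,0],[0,0.036,0,0,0,0,0],[0,0.042,0,0,0,0,0],[0,0.048,0,0,0,0,0]]'; python3 -m inch '[[0,0.005,0,0,0,0,0],[0,0.01,0,0,0,0,0],[0,0.015,0,0,0,0,0],[0,0.02,0,0,0,0,0]]'
```

```text
clock: 62.52
position: [0.6192, 0.0431, 0.0383]
tcp_rot: [0.731, 0.683, -0.001, -0.002]
force: [-1.7, 0.4, 0.9]
grip_width: -0.0001
grasp_force: 1.3
clock: 63.02
position: [0.6234, 0.0428, 0.0382]
tcp_rot: [0.731, 0.683, -0.001, -0.003]
force: [-7.9, 0.7, 6.9]
grip_width: -0.0001
grasp_force: 4.3
```

Force is rising at about x = 0.623, which is where I expected home. Two small nudges to confirm.

```bash
python3 -m inch '[[0,0.004,0,0,0,0,0],[0,0.008,0,0,0,0,0],[0,0.008,0,0,0,0,0]]';python3 -m inch '[[0,0.008,0,0,0,0,0],[0,0.008,0,0,0,0,0]]'
```

```text
clock: 63.4
position: [0.6234, 0.0428, 0.0381]
tcp_rot: [0.731, 0.683, -0.002, -0.004]
force: [-12.9, 2.0, 10.2]
grip_width: 0.0002
grasp_force: 6.5
clock: 63.65
position: [0.6234, 0.0428, 0.0379]
tcp_rot: [0.731, 0.683, -0.003, -0.006]
force: [-18.9, 1.1, 15.6]
grip_width: 0.0003
grasp_force: 10.1
```

```bash
python3 -m inch '[[0,-0.04,0,0,0,0,0],[0,-0.1,0,0,0,0,0],[0,-0.18,0,0,0,0,0],[0,-0.2,-0.2,0,0,0,0],[0,-0.2,-0.4,0,0,0,0],[0,-0.2,-0.6,0,0,0,0],[0,-0.4,-0.8,0,0,0,0],[0,-0.6,-0.9,0,0,0,0],[0,-0.6,-0.9,0,0,0,0]]'; python3 chk.py; python3 - <<'E'
from h import *
t=camera('top');h=cv2.cvtColor(t,cv2.COLOR_RGB2HSV)
for r in(130,136,140,144,148,152,156):print(r,[(c,int(h[r,c,1]),int(h[r,c,2])) for c in list(range(176,186))+list(range(205,218))])
s=camera('side');np.save('pics/side_end.npy',s)
hs=cv2.cvtColor(s,cv2.COLOR_RGB2HSV);m=((hs[...,1]<60)&(hs[...,2]>125)).astype('u1');m[:190]=0;m[300:]=0;m[:,:285]=0;m[:,350:]=0
n,l,q,c=cv2.connectedComponentsWithStats(m)
for i in range(1,n):
    if q[i,4]>12:print('side',q[i],c[i].round(1))
for P in([.727,.015,.136],[.71,-.138,.136],[.708,-.303,.136]):print('cap exp',np.round(proj('side',P,1),1))
E
```

```text
clock: 64.78
position: [0.4779, 0.0523, 0.266]
tcp_rot: [0.73, 0.683, 0.002, -0.002]
force: [1.0, 0.2, -0.3]
grip_width: 0.0
grasp_force: 0.0
[270 126  65   3 125] [ 0.737 -0.252]
[229 132  14   7  59] [0.717 0.016]
[270 133  15   9  89] [ 0.704 -0.135]
[318 136  12   3  36] [ 0.698 -0.301]
[236 159  46  17 188] [ 0.584 -0.064]
190 front rim row 157
205 front rim row 174
320 front rim row 163
130 [(176, 54, 19), (177, 36, 14), (178, 34, 15), (179, 47, 27), (180, 40, 63), (181, 35, 101), (182, 38, 121), (183, 43, 125), (184, 43, 126), (185, 38, 126), (205, 39, 91), (206, 41, 87), (207, 36, 86), (208, 36, 85), (209, 34, 82), (210, 32, 80), (211, 31, 73), (212, 36, 57), (213, 42, 49), (214, 75, 41), (215, 134, 42), (216, 117, 35), (217, 120, 34)]
136 [(176, 123, 89), (177, 97, 63), (178, 55, 42), (179, 15, 35), (180, 22, 35), (181, 73, 35), (182, 125, 43), (183, 90, 62), (184, 58, 79), (185, 49, 68), (205, 23, 44), (206, 18, 43), (207, 18, 42), (208, 24, 43), (209, 26, 40), (210, 9, 30), (211, 18, 29), (212, 42, 43), (213, 56, 55), (214, 109, 56), (215, 113, 52), (216, 74, 48), (217, 10
[... 1349 characters left out ...]
24), (211, 167, 124), (212, 169, 124), (213, 170, 117), (214, 155, 89), (215, 95, 70), (216, 105, 75), (217, 156, 103)]
156 [(176, 103, 74), (177, 50, 46), (178, 30, 42), (179, 19, 40), (180, 27, 38), (181, 20, 38), (182, 27, 38), (183, 33, 39), (184, 26, 39), (185, 30, 42), (205, 30, 60), (206, 33, 62), (207, 40, 63), (208, 44, 64), (209, 44, 64), (210, 40, 63), (211, 44, 64), (212, 50, 66), (213, 53, 67), (214, 44, 64), (215, 33, 62), (216, 43, 65), (217, 64, 72)]
side [323 190  27  43 605] [340.3 204.2]
side [314 204   9  10  44] [317.5 208.3]
side [285 230  13   5  30] [291.1 232.2]
side [333 234   7  10  29] [336.1 238.7]
cap exp [307.6 182.8]
cap exp [319.5 206.3]
cap exp [339.5 235.8]
```

```bash
python3 -c "
from workcell import *
print(job_done())"
```

```text
the job is handed in; nothing more can be done
None
```

I handed the job in after about 65 s of robot time. The tray is pushed home, both fallen cartons stand with the one that never fell, and the basket sits in its bay. I confirmed this from camera measurements, except that the third carton's cap was not checked in the last side view. Before the push, the tray slid about 14 mm in from its stop while I set the basket down; I did not pull it back out, and one carton was knocked about 6 cm aside but stayed upright.

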